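Build up and weight a glue-press stack of leather panels

ROBOT

A 6-joint arm with a two-finger parallel gripper is mounted at the origin on the work surface. World frame = base frame: x ahead of the robot, y to its left, z up, the work surface at z = 0. Lengths are in m, angles in rad, forces in N, time in s.
With the tool pointing down it reaches from about 0.375 to 0.975 m from the base axis. Payload 3.8 kg.
Tool frame: the origin (TCP) lies midway between the tips of the shut fingers; the grasp point (between the pads) lies 19 mm behind it; z points along the fingers, y is the line along which they close (so a half turn about z gives the same grasp; the last joint's range is limited). The gripper opens to 85 mm and grips with 20 to 120 N. Pads are 22 mm wide; open, the fingers measure 114 mm over their backs; the gripper's body (76 mm by 85 mm) begins 54 mm behind the grasp point. The pads swing forward as they close: fully open they stand 13 mm farther back than shut.
Start: joints at [-1.236, 0.264, 1.604, -0, 1.274, -0.037], TCP at [0.245, -0.629, 0.231] pointing down, gripper open.
Joint ranges: [-2.63, 2.63], [-0.94, 2.18], [0.31, 2.57], [-1.31, 4.45], [0, 2.66], [-2.55, 2.55]. Speed limits (rad/s): [2.57, 2.57, 3.14, 3.14, 3.14, 3.14].

INTERFACE

Orientations are given as a rotation vector (axis times angle).
In Python, from workcell import bot, imaging gives the robot as it stands.
- The arm moves only by the tool step_arm, never from a script. Its argument "series" is a list of rows, each an object of numbers: "grip": the closure, from -1 (fully open) to 1 (shut); "x", "y", "z": the shift along the tool's x, y, z normalised to -1 to 1, where 1 is 500 mm; "ax", "ay", "az": the turn, a rotation vector about the tool's x, y, z normalised to -1 to 1, where 1 is 30 degrees. A call has 1 to 12 rows; each row is the pose to reach, as a shift and turn from the pose commanded when the call began, along the tool's axes at that moment; what a row does not reach only later rows make up. A row lasts 1/10 s, in which the tool goes at most 50 mm and 8.59 degrees, less where a joint would pass 70% of its speed; a pose out of reach is approached as far as the arm can. A call with a number of a shift or a turn outside -1 to 1 is refused whole. A call with a gripper value outside its range is refused whole. The fingers move at their own pace and stop on an object; "force" is the grip in N (left out, the last holds). Time passes only in rows, so rows that repeat a pose let the fingers close. It gives the time, the measured TCP pose, the force, the opening and the grip force at its end, in the units of the state.
- bot.read_state(): the state, without advancing time (a new reading comes with each control period).
- imaging.read_camera(name): name is "side" or "top"; returns a dict with "img" (480x640x3 uint8, red, green, blue), "fx", "fy", "cx", "cy" (pixels), "R" (3x3) and "t" (3): a world point X has camera coordinates R X + t. Camera axes: x right, y down, z forward; pixel columns grow to the right and rows downward; lengths in m; the calibration is good to about 2 mm. A picture is of the moment at which its call begins. There is no depth.
- bot.finish_job(): hands the job in; it is judged then, once.
The state is a dict: "time": time; "q": joint angles; "joint_vel": joint speeds; "joint_torque": joint torques, N m; "tool_pos": TCP position; "tcp_rot": TCP orientation; "wrist_force": force on the tool from outside, world axes, zero at the start; "torque": the same for the moment, N m; "width": opening from 0.0 (shut) to 1.0 (fully open); "grip_force": force on a finger pad.
Only numpy, scipy, OpenCV 4.12 (cv2) and the standard library are available. Lean on these libraries where they do the work, as an engineer would, in place of code of your own. Each camera call takes 0.05 s, during which the arm holds its last target. There are 200 camera calls.

TASK

Build the glue press on the granite slab: stack every loaded press board on the pegged base board, each pressed fully home on the studs below, close the stack with the plain cover board pressed home the same way, then stand both hand weights upright on the cover, one towards each end with its foot fully on the cover. The weights lie on their sides: lift each by its knob, ease your grip so that it swings plumb, then regrip it and set it down on its foot. Leave everything else on the bench where it is.

Things in the scene. Friction and masses are not known exactly. Their poses are not given: they have to be found in the camera images.
- base_top (a point): centre of the top face of the fixed dark-wood base board near the middle of the granite slab. The base is 140 (own x) x 60 (own y) x 20 mm, its top 60 mm above the bench; two steel studs like those of the press boards stand 10 mm above this face at own x = +-55 mm, y = 0. Own z up.
- board_1_mid (a point): loaded press board, or None if absent: plywood 140 (own x) x 60 (y) x 22 mm (z), a black leather panel with cream centre flush in its top; two steel studs on top at own x = +-55 mm, 14 mm thick, 10 mm high (top 5 mm tapers to 7 mm); two sockets below them in the underside, 16 mm wide, 13 mm deep. 0.18 kg. Same after a half turn. Point: middle of the block, 11 mm above its underside.
- board_2_mid (a point): loaded press board, or None if absent: plywood 140 (own x) x 60 (y) x 22 mm (z), a black leather panel with cream centre flush in its top; two steel studs on top at own x = +-55 mm, 14 mm thick, 10 mm high (top 5 mm tapers to 7 mm); two sockets below them in the underside, 16 mm wide, 13 mm deep. 0.18 kg. Same after a half turn. Point: middle of the block, 11 mm above its underside.
- board_3_mid (a point): loaded press board, or None if absent: plywood 140 (own x) x 60 (y) x 22 mm (z), a black leather panel with cream centre flush in its top; two steel studs on top at own x = +-55 mm, 14 mm thick, 10 mm high (top 5 mm tapers to 7 mm); two sockets below them in the underside, 16 mm wide, 13 mm deep. 0.18 kg. Same after a half turn. Point: middle of the block, 11 mm above its underside.
- cover_mid (a point): the plain cover board: aluminium block of the same 140 x 60 x 22 mm with a blue face on top, the same two sockets in its underside and no studs. This point is its middle, 11 mm above its underside; own x along its length, z up. 0.30 kg.
- weight_1_knob (a point): middle of the knob of a hand weight that starts lying on its side on the bench. Square dark steel foot 40 x 40 mm, 26 mm thick; brass stem 16 mm thick; round brass knob 40 mm across, its rim 16 mm thick along the stem. The point lies on the stem's axis, 112 mm from the foot's flat underside; own x runs from foot to knob (level when lying, up when it stands).
- weight_2_knob (a point): middle of the knob of a hand weight that starts lying on its side on the bench. Square dark steel foot 40 x 40 mm, 26 mm thick; brass stem 16 mm thick; round brass knob 40 mm across, its rim 16 mm thick along the stem. The point lies on the stem's axis, 112 mm from the foot's flat underside; own x runs from foot to knob (level when lying, up when it stands).
- weight_1: weight 1 whole: 120 mm long, 0.33 kg, heavy at the foot (centre of mass about 87 mm from the knob's middle). Pinched hard (50 N) across the knob it stays as it was picked up; eased to about 8 N it swings about the fingers until it hangs foot down, within some 10 degrees; below 6 N it may slide out. Origin half-way along, on the side of the foot that faces down at the start; axes as for its knob.
- weight_2: weight 2 whole: 120 mm long, 0.33 kg, heavy at the foot (centre of mass about 87 mm from the knob's middle). Pinched hard (50 N) across the knob it stays as it was picked up; eased to about 8 N it swings about the fingers until it hangs foot down, within some 10 degrees; below 6 N it may slide out. Origin half-way along, on the side of the foot that faces down at the start; axes as for its knob.
- cover: the cover board as a body; origin at the centre of its underside
- slab: the granite slab in its wood surround, 224 x 234 x 40 mm; origin at the centre of its underside on the bench
- gift_box: bystander: black leather gift box, 92 x 92 x 80 mm, origin at the centre of its underside
- panel_stack: bystander: stack of finished black panels with cream centres, 88 x 88 x 54 mm, origin under its centre
- glue_jar: bystander: glue jar, 64 mm diameter, 85 mm high, yellow cap, origin under its centre
- stamp: bystander: all-brass hand stamp standing upright, 85 mm high, 36 mm wide foot, origin under its centre (it is not one of the weights)
- mallet: bystander: wooden mallet lying down, 200 mm long, 52 mm high, 85 mm wide head, origin on the bench below its middle, handle towards own -x
- tape_roll: bystander: orange tape roll lying flat, 90 mm diameter, 24 mm high, origin under its centre
- bone_folder: bystander: flat bone folder 18 x 130 x 6 mm lying on the slab, on the side of the base board nearer the robot, origin under its centre
Things that resemble listed ones, but are neither listed nor needed, are in the scene too. Leave any blue look-alike of the weight_1 alone. Of the things shaped like the cover, the aluminium one is meant.

How it is judged:
By the outcome, as a careful person would: the job done as asked, in the order asked, and still so for the second after the job is handed in, with the robot touching nothing.
Of board_1, board_2, board_3 only 2 to 3 are there at a start; the rules pass over those that are not, and their reading is None.
At some moment in a run one of board_1, board_2, board_3, cover may be knocked a few centimetres aside while the robot is not near it.
It also fails if it takes over 210 s, if anything falls off the work surface, if the arm or the gripper's body presses on something with over 40 N, if the wrist force passes 120 N, or if a joint passes its speed limit or range.

## Working session

There is one attempt and no reset: what is moved stays moved. The work goes in short steps, Python scripts to look and compute and a tool call to move; the robot and the scene stay as the last step left them, time stands still between calls to the robot, and variables do not carry over. Pictures are saved under pics/ and viewed, at most 14 in all, crops included, and the job is handed in when it is done.

Besides the shell and the picture viewer there is one more tool, called after "Request:" as name([rows], argument=value, ...), one row to a line, values as JSON. step_arm: Moves the arm, as the interface text tells. Scaled input: -1 to 1 covers 500 mm each way for a shift and 30 degrees each way for a turn. Its arguments: {"type":"object","properties":{"series":{"type":"array","items":{"type":"object","properties":{"grip":{"type":"number"},"x":{"type":"number","minimum":-1,"maximum":1},"y":{"type":"number","minimum":-1,"maximum":1},"z":{"type":"number","minimum":-1,"maximum":1},"ax":{"type":"number","minimum":-1,"maximum":1},"ay":{"type":"number","minimum":-1,"maximum":1},"az":{"type":"number","minimum":-1,"maximum":1}}}},"force":{"type":"number"}},"required":["series"]}

```bash
mkdir -p pics; ls
python3 - <<'E'
from workcell import bot, imaging
import cv2, numpy as np
s=bot.read_state(); print(s['time'],s['tool_pos'],s['tcp_rot'],s['width'])
for n in('top','side'):
    c=imaging.read_camera(n); cv2.imwrite(f'pics/{n}0.png',c['img'][:,:,::-1]); print(n,c['fx'],c['fy'],c['cx'],c['cy'],np.round(c['R'],4).tolist(),np.round(c['t'],4).tolist(), -np.array(c['R']).T@c['t'])
E
```

```text
pics
0.0 [ 0.24499363 -0.62818772  0.22995488] [-3.08528364e+00 -5.80249108e-01  4.91368053e-04] 1.0005452094786846
top 504.270926196786 504.270926196786 312.71722443369873 234.59664681631494 [[-0.0255, -0.9995, -0.0161], [-0.996, 0.0268, -0.0856], [0.086, 0.0138, -0.9962]] [0.0223, 0.5852, 1.4997] [ 0.45442483 -0.01410797  1.54445292]
side 592.5206379941118 592.5206379941118 319.82526081719885 239.7984965872412 [[-0.8414, -0.5403, 0.0001], [-0.4095, 0.6376, -0.6525], [0.3525, -0.549, -0.7578]] [0.4602, 0.2962, 1.3664] [0.0269074  0.80997815 1.22875332]
```

View pics/top0.png

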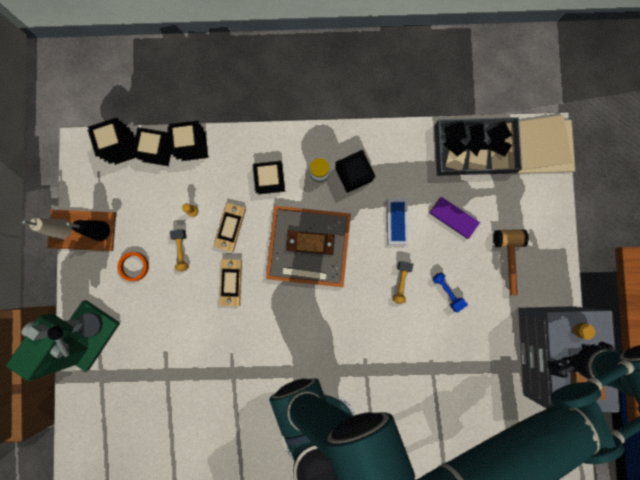

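View pics/side0.png

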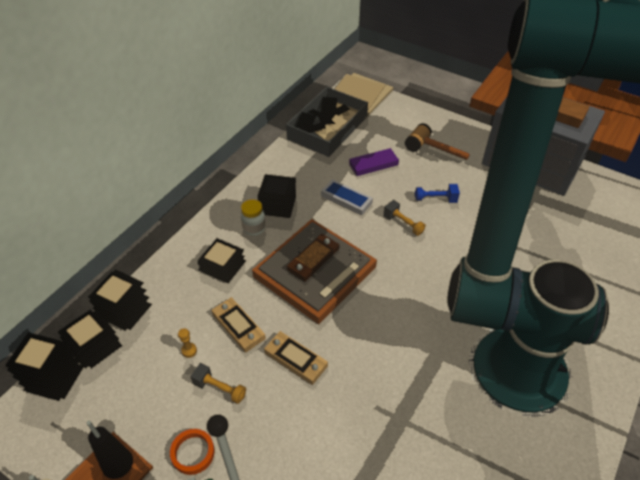

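Top view: boards with cream-centred panels at (230,226) and (231,280), and the aluminium cover with the blue face at (398,222). The purple look-alike is at (455,217) and the base at (309,241). Weights are at (180,250) and (402,283), with the blue look-alike at (449,292). The third board is absent. The side view agrees with all of this.

```bash
cat > h.py <<'E'
from workcell import bot, imaging
import cv2, numpy as np
from scipy.spatial.transform import Rotation as Ro
def cam(n): return imaging.read_camera(n)
def cast(c,uv,z):
    uv=np.atleast_2d(uv).astype(float); R=np.array(c['R']); o=-R.T@c['t']
    d=np.c_[(uv[:,0]-c['cx'])/c['fx'],(uv[:,1]-c['cy'])/c['fy'],np.ones(len(uv))]@R
    return o+d*((z-o[2])/d[:,2])[:,None]
def proj(c,X):
    p=np.atleast_2d(X)@np.array(c['R']).T+c['t']
    return np.c_[p[:,0]/p[:,2]*c['fx']+c['cx'],p[:,1]/p[:,2]*c['fy']+c['cy']]
def masks(img):
    h=cv2.cvtColor(cv2.cvtColor(img,cv2.COLOR_RGB2BGR),cv2.COLOR_BGR2HSV); H,S,V=[h[:,:,i].astype(int) for i in range(3)]
    return dict(dark=V<70, blue=(H>100)&(H<122)&(S>120), brown=(H<20)&(S>110)&(V<130), brass=(H>10)&(H<28)&(S>120)&(V>70))
def blob(c,name,ctr,r):
    "largest blob of a mask near ctr(pixel): hull points, centre, contour"
    m=masks(c['img'])[name].astype(np.uint8); k=np.zeros_like(m); cv2.circle(k,tuple(int(v) for v in ctr),int(r),1,-1)
    cs=cv2.findContours(m*k,cv2.RETR_EXTERNAL,cv2.CHAIN_APPROX_NONE)[0]
    return max(cs,key=cv2.contourArea)[:,0,:] if cs else None
def rect(c,cnt,z):
    "centre, long-axis yaw (deg), size of blob on plane z"
    P=(cast(c,cnt,z)[:,:2]*1000).astype(np.float32); (cx,cy),(w,h),a=cv2.minAreaRect(P)
    if w<h: w,h,a=h,w,a+90
    return np.array([cx,cy]),(a+90)%180-90,(w,h)
def moves(*wp):
    "wp: (x,y,z mm, yaw of tool y deg or None) -> rows from the present pose"
    s=bot.read_state(); p=np.array(s['tool_pos'])*1000; R=Ro.from_rotvec(s['tcp_rot'])
    yy=R.as_matrix()[:,1]; cur=np.degrees(np.arctan2(yy[1],yy[0])); print('t',round(s['time'],1),'tcp',p.round(1),'yawY',cur.round(1),'q6',np.degrees(s['q'][5]).round(0),'F',np.round(s['wrist_force'],1),'w',round(s['width']*85,1),'g',round(s['grip_force'],1))
    for x,y,z,yaw in wp:
        d=R.inv().apply(np.array([x,y,z])-p)/500
        if yaw is None: yaw=cur
        dy=(yaw-cur+90)%180-90
        a=np.radians(cur+dy); Y=np.array([np.cos(a),np.sin(a),0]); Z=np.array([0,0,-1.]); T=Ro.from_matrix(np.c_[np.cross(Y,Z),Y,Z])
        print((x,y,z),'xyz',d.round(3),'turn',(np.degrees((R.inv()*T).as_rotvec())/30).round(3))
E
python3 - <<'E'
from h import *
t=cam('top'); s=cam('side')
vis=cv2.resize(t['img'][190:320,160:440,::-1],(784,364),interpolation=cv2.INTER_CUBIC)
for nm,mk,uv,r,z in [('b1','dark',(230,226),22,.022),('b2','dark',(231,280),22,.022),('cover','blue',(398,222),30,.022),('base','brown',(309,241),28,.06),('w1','brass',(180,255),26,.02),('w2','brass',(402,287),26,.02),('w1f','dark',(179,235),12,.02),('w2f','dark',(405,266),12,.02)]:
    k=blob(t,mk,uv,r)
    if k is None: print(nm,'none'); continue
    c,a,sz=rect(t,k,z); print(nm,'top',c.round(1),round(a,1),np.round(sz,1))
    cv2.polylines(vis,[((k-[160,190]+.5)*2.8).astype(int)],True,(0,255,0),1)
    k=blob(s,mk,proj(s,[*c/1000,z])[0],30)
    if k is not None: c,a,sz=rect(s,k,z); print('   side',c.round(1),round(a,1),np.round(sz,1))
cv2.imwrite('pics/m0.png',vis)
E
```

```text
b1 top [616.5 261.4] -17.1 [80.1 50.1]
   side [615.5 260.6] -17.6 [80.4 50.1]
b2 top [449.3 261.1] -3.2 [79.3 49.3]
   side [447.3 259.8] -3.3 [80.  49.8]
cover top [ 620.3 -250.8] -2.2 [116.   39.3]
   side [ 618.  -253.7] -2.7 [109.4  35. ]
base top [560.5  14.9] 83.7 [137.8  59.7]
   side [555.9  18.6] 83.5 [146.2  66.6]
w1 top [537.9 408.5] -0.1 [97.7 36.5]
   side [537.3 406.9] -0.6 [105.   39.4]
w2 top [ 423.3 -249.1] -6.4 [98.8 33.4]
   side [ 423.1 -251.7] -5.7 [104.1  46.6]
w1f top [598.9 417.5] 88.5 [43.2 24.5]
   side [598.2 418.1] -79.3 [48.7 35. ]
w2f top [ 483.6 -266.7] 87.7 [39.  24.1]
   side [ 483.3 -266.4] -79.4 [66.8 35.4]
```

View pics/m0.png

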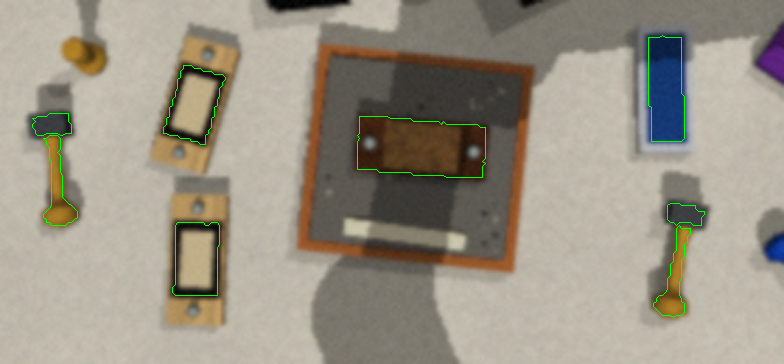

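```bash
cat >> h.py <<'E'
def chain(*calls):
    "each call: list of (x,y,z mm, yaw of tool y deg); printed in tool axes and units from the call's start pose, with rows needed; unsplit yaw is taken as given"
    s=bot.read_state(); p=np.array(s['tool_pos'])*1000; R=Ro.from_rotvec(s['tcp_rot']); m=R.as_matrix()
    print('t',round(s['time'],1),'tcp',p.round(1),'yawY',np.degrees(np.arctan2(m[1,1],m[0,1])).round(1),'tilt',np.degrees(np.arccos(-m[2,2])).round(2),'q6',np.degrees(s['q'][5]).round(0),'F',np.round(s['wrist_force'],1),'w',round(s['width']*85,1),'g',round(s['grip_force'],1))
    for call in calls:
        last,lR=p,R
        for x,y,z,yaw in call:
            a=np.radians(yaw); Y=np.array([np.cos(a),np.sin(a),0]); Z=np.array([0,0,-1.]); T=Ro.from_matrix(np.c_[np.cross(Y,Z),Y,Z]); q=np.array([x,y,z],float)
            n=max(np.linalg.norm(q-last)/50,np.degrees((lR.inv()*T).magnitude())/8.59)
            print((x,y,z,yaw),'xyz',(R.inv().apply(q-p)/500).round(3),'turn',(np.degrees((R.inv()*T).as_rotvec())/30).round(3),'rows',round(n,1)); last,lR=q,T
        p,R=last,lR; print('--')
E
python3 - <<'E'
from h import *
t=cam('top'); s=cam('side')
for c,n in((t,'top'),(s,'side')):
    for X in ([562,69,67],[556,-39,67]):
        u=proj(c,np.array(X)/1000)[0]; x0,y0=(u-7).astype(int); g=cv2.cvtColor(c['img'],cv2.COLOR_RGB2HSV)[y0:y0+15,x0:x0+15]
        w=((g[:,:,1]<90)&(g[:,:,2]>80)).astype(float); yy,xx=np.mgrid[0:15,0:15]; u2=np.array([(w*xx).sum(),(w*yy).sum()])/w.sum()+[x0,y0]; print(n,w.sum(),(cast(c,u2,.067)*1000).round(1))
chain([(400,-350,200,-88)],[(540,50,200,-107)],[(616,261,120,-107)])
E
```

```text
top 36.0 [[567.8  82.   67. ]]
top 30.0 [[552.7 -51.1  67. ]]
side 18.0 [[563.7  68.4  67. ]]
side 33.0 [[552.1 -47.9  67. ]]
t 0.3 tcp [ 245.2 -628.6  230.8] yawY -68.7 tilt 0.05 q6 -2.0 F [ 0.  -0.6  0.1] w 85.0 g 0.0
(400, -350, 200, -88) xyz [ 0.491 -0.407  0.062] turn [-0.002  0.     0.643] rows 6.4
--
(540, 50, 200, -107) xyz [ 0.308 -0.79   0.   ] turn [0.    0.    0.633] rows 8.5
--
(616, 261, 120, -107) xyz [ 0.022 -0.448  0.16 ] turn [0. 0. 0.] rows 4.8
--
```

Request:
step_arm([
  {"x": 0.491, "y": -0.407, "z": 0.062, "az": 0.643, "grip": -1},
  {"x": 0.491, "y": -0.407, "z": 0.062, "az": 0.643},
  {"x": 0.491, "y": -0.407, "z": 0.062, "az": 0.643},
  {"x": 0.491, "y": -0.407, "z": 0.062, "az": 0.643},
  {"x": 0.491, "y": -0.407, "z": 0.062, "az": 0.643},
  {"x": 0.491, "y": -0.407, "z": 0.062, "az": 0.643},
  {"x": 0.491, "y": -0.407, "z": 0.062, "az": 0.643},
  {"x": 0.491, "y": -0.407, "z": 0.062, "az": 0.643},
  {"x": 0.491, "y": -0.407, "z": 0.062, "az": 0.643},
])

```text
validation failed for argument at $.se...
```

Request:
step_arm([
  {"x": 0.308, "y": -0.79, "az": 0.633},
  {"x": 0.308, "y": -0.79, "az": 0.633},
  {"x": 0.308, "y": -0.79, "az": 0.633},
  {"x": 0.308, "y": -0.79, "az": 0.633},
  {"x": 0.308, "y": -0.79, "az": 0.633},
  {"x": 0.308, "y": -0.79, "az": 0.633},
  {"x": 0.308, "y": -0.79, "az": 0.633},
  {"x": 0.308, "y": -0.79, "az": 0.633},
  {"x": 0.308, "y": -0.79, "az": 0.633},
  {"x": 0.308, "y": -0.79, "az": 0.633},
  {"x": 0.308, "y": -0.79, "az": 0.633},
])

```text
validation failed for argument at $.se...
```

Request:
step_arm([
  {"x": 0.022, "y": -0.448, "z": 0.16},
  {"x": 0.022, "y": -0.448, "z": 0.16},
  {"x": 0.022, "y": -0.448, "z": 0.16},
  {"x": 0.022, "y": -0.448, "z": 0.16},
  {"x": 0.022, "y": -0.448, "z": 0.16},
  {"x": 0.022, "y": -0.448, "z": 0.16},
  {"x": 0.022, "y": -0.448, "z": 0.16},
  {"x": 0.022, "y": -0.448, "z": 0.16},
  {"x": 0.022, "y": -0.448, "z": 0.16},
])

```text
validation failed for argument at $.se...
```

Run:
```python
from h import *
chain([(616,261,20,-107),(616,261,2,-107)])
t=cam('top'); s=cam('side')
for c,n in((t,'top'),(s,'side')):
    u=proj(c,[.616,.261,.022])[0]; k=blob(c,'dark',u,22); print(n,[np.round(v,1) for v in rect(c,k,.022)])
    for X in ([564,69,67],[554,-39,67]):
        u=proj(c,np.array(X)/1000)[0]; x0,y0=(u-4).round().astype(int); g=cv2.cvtColor(c['img'],cv2.COLOR_RGB2HSV)[y0:y0+9,x0:x0+9]
        w=(g[:,:,1]<100).astype(float); yy,xx=np.mgrid[0:9,0:9]; u2=np.array([(w*xx).sum(),(w*yy).sum()])/w.sum()+[x0,y0]; print(n,w.sum(),(cast(c,u2,.067)*1000).round(1)); print(g[:,:,1].tolist() if n=='top' else '')
```

```text
t 0.3 tcp [ 245.2 -628.6  230.8] yawY -68.7 tilt 0.05 q6 -2.0 F [ 0.  -0.6  0.1] w 85.0 g 0.0
(616, 261, 20, -107) xyz [ 1.337 -1.388  0.423] turn [-0.002  0.     1.277] rows 19.7
(616, 261, 2, -107) xyz [ 1.337 -1.388  0.459] turn [-0.002  0.     1.277] rows 0.4
--
top [array([616.4, 261.3]), np.float64(-17.0), array([80. , 50.2])]
top 28.0 [[565.7  69.2  67. ]]
[[160, 189, 164, 160, 179, 173, 210, 171, 184], [158, 167, 107, 54, 65, 115, 179, 183, 191], [170, 96, 25, 11, 11, 31, 111, 166, 174], [171, 77, 19, 8, 12, 15, 62, 164, 183], [156, 75, 19, 9, 10, 12, 66, 146, 175], [165, 103, 33, 14, 14, 37, 90, 166, 184], [177, 161, 88, 58, 55, 89, 162, 173, 173], [198, 175, 170, 134, 159, 180, 165, 181, 184], [178, 210, 189, 195, 186, 181, 200, 175, 180]]
top 28.0 [[553.7 -39.3  67. ]]
[[175, 191, 172, 219, 217, 172, 174, 176, 187], [180, 188, 183, 122, 96, 68, 123, 181, 191], [164, 177, 118, 48, 16, 14, 34, 113, 176], [170, 153, 67, 17, 11, 10, 15, 69, 146], [172, 161, 67, 15, 12, 9, 14, 54, 145], [179, 174, 94, 34, 14, 11, 23, 78, 146], [181, 174, 172, 97, 58, 48, 78, 142, 165], [181, 214, 194, 164, 158, 145, 160, 185, 166], [180, 182, 180, 173, 182, 179, 186, 186, 160]]
side [array([615.4, 260.5]), np.float64(-15.8), array([80. , 49.8])]
side 39.0 [[563.4  69.8  67. ]]

side 45.0 [[551.4 -41.5  67. ]]
```

Request:
step_arm([
  {"x": 0.491, "y": -0.407, "z": 0.062, "ax": 0, "ay": 0, "az": 0.643, "grip": -1},
  {"x": 0.491, "y": -0.407, "z": 0.062, "ax": 0, "ay": 0, "az": 0.643, "grip": -1},
  {"x": 0.491, "y": -0.407, "z": 0.062, "ax": 0, "ay": 0, "az": 0.643, "grip": -1},
  {"x": 0.491, "y": -0.407, "z": 0.062, "ax": 0, "ay": 0, "az": 0.643, "grip": -1},
  {"x": 0.491, "y": -0.407, "z": 0.062, "ax": 0, "ay": 0, "az": 0.643, "grip": -1},
  {"x": 0.491, "y": -0.407, "z": 0.062, "ax": 0, "ay": 0, "az": 0.643, "grip": -1},
  {"x": 0.491, "y": -0.407, "z": 0.062, "ax": 0, "ay": 0, "az": 0.643, "grip": -1},
  {"x": 0.491, "y": -0.407, "z": 0.062, "ax": 0, "ay": 0, "az": 0.643, "grip": -1},
])

```text
time: 1.2
tool_pos: [0.401, -0.3473, 0.2001]
tcp_rot: [-3.14, -0.061, -0.0]
wrist_force: [0.1, -0.9, 0.7]
width: 0.999
grip_force: 0.0
```

Request:
step_arm([
  {"x": 0.308, "y": -0.79, "z": 0, "ax": 0, "ay": 0, "az": 0.633, "grip": -1},
  {"x": 0.308, "y": -0.79, "z": 0, "ax": 0, "ay": 0, "az": 0.633, "grip": -1},
  {"x": 0.308, "y": -0.79, "z": 0, "ax": 0, "ay": 0, "az": 0.633, "grip": -1},
  {"x": 0.308, "y": -0.79, "z": 0, "ax": 0, "ay": 0, "az": 0.633, "grip": -1},
  {"x": 0.308, "y": -0.79, "z": 0, "ax": 0, "ay": 0, "az": 0.633, "grip": -1},
  {"x": 0.308, "y": -0.79, "z": 0, "ax": 0, "ay": 0, "az": 0.633, "grip": -1},
  {"x": 0.308, "y": -0.79, "z": 0, "ax": 0, "ay": 0, "az": 0.633, "grip": -1},
  {"x": 0.308, "y": -0.79, "z": 0, "ax": 0, "ay": 0, "az": 0.633, "grip": -1},
  {"x": 0.308, "y": -0.79, "z": 0, "ax": 0, "ay": 0, "az": 0.633, "grip": -1},
  {"x": 0.308, "y": -0.79, "z": 0, "ax": 0, "ay": 0, "az": 0.633, "grip": -1},
])

```text
time: 2.2
tool_pos: [0.5418, 0.0527, 0.2007]
tcp_rot: [-3.107, 0.458, -0.002]
wrist_force: [0.3, -0.8, -0.1]
width: 1.006
grip_force: 0.0
```

Request:
step_arm([
  {"x": 0.022, "y": -0.448, "z": 0.16, "ax": 0, "ay": 0, "az": 0, "grip": -1},
  {"x": 0.022, "y": -0.448, "z": 0.16, "ax": 0, "ay": 0, "az": 0, "grip": -1},
  {"x": 0.022, "y": -0.448, "z": 0.16, "ax": 0, "ay": 0, "az": 0, "grip": -1},
  {"x": 0.022, "y": -0.448, "z": 0.16, "ax": 0, "ay": 0, "az": 0, "grip": -1},
  {"x": 0.022, "y": -0.448, "z": 0.16, "ax": 0, "ay": 0, "az": 0, "grip": -1},
  {"x": 0.022, "y": -0.448, "z": 0.16, "ax": 0, "ay": 0, "az": 0, "grip": -1},
  {"x": 0.022, "y": -0.448, "z": 0.16, "ax": 0, "ay": 0, "az": 0, "grip": -1},
])

```text
time: 2.9
tool_pos: [0.6162, 0.2599, 0.1194]
tcp_rot: [3.105, -0.463, -0.002]
wrist_force: [0.1, -0.6, 0.5]
width: 1.001
grip_force: 0.0
```

Run:
```python
from h import *
chain([(616,261,20,-107),(616,261,2,-107)])
s=cam('side')
for n in('top','side'):
    c=cam(n); u=proj(c,[.616,.261,.022])[0]; k=blob(c,'dark',u,22)
    if k is not None: print(n,[np.round(v,1) for v in rect(c,k,.022)])
```

```text
t 2.9 tcp [616.2 259.9 119.4] yawY -107.0 tilt 0.12 q6 128.0 F [ 0.1 -0.6  0.5] w 85.1 g 0.0
(616, 261, 20, -107) xyz [-0.001 -0.002  0.199] turn [0.004 0.002 0.001] rows 2.0
(616, 261, 2, -107) xyz [-0.001 -0.003  0.235] turn [0.004 0.002 0.001] rows 0.4
--
top [array([626.2, 270.6]), np.float64(47.7), array([108.9,  91.8])]
side [array([615.8, 259.3]), np.float64(-17.3), array([82. , 50.9])]
```

Request:
step_arm([
  {"x": 0, "y": -0.002, "z": 0.08, "ax": 0, "ay": 0, "az": 0, "grip": -1},
  {"x": 0, "y": -0.002, "z": 0.16, "ax": 0, "ay": 0, "az": 0, "grip": -1},
  {"x": 0, "y": -0.002, "z": 0.2, "ax": 0, "ay": 0, "az": 0, "grip": -1},
  {"x": 0, "y": -0.002, "z": 0.235, "ax": 0, "ay": 0, "az": 0, "grip": -1},
  {"x": 0, "y": -0.002, "z": 0.235, "ax": 0, "ay": 0, "az": 0, "grip": -1},
  {"x": 0, "y": -0.002, "z": 0.235, "ax": 0, "ay": 0, "az": 0, "grip": 1},
  {"x": 0, "y": -0.002, "z": 0.235, "ax": 0, "ay": 0, "az": 0, "grip": 1},
  {"x": 0, "y": -0.002, "z": 0.235, "ax": 0, "ay": 0, "az": 0, "grip": 1},
  {"x": 0, "y": -0.002, "z": 0.235, "ax": 0, "ay": 0, "az": 0, "grip": 1},
  {"x": 0, "y": -0.002, "z": 0.235, "ax": 0, "ay": 0, "az": 0, "grip": 1},
], force=60)

```text
time: 4.05
tool_pos: [0.6184, 0.2628, 0.0055]
tcp_rot: [-3.105, 0.463, -0.007]
wrist_force: [0.2, -2.4, 7.0]
width: 0.678
grip_force: 67.8
```

Run:
```python
from h import *
chain([(616,261,130,-107)],[(600,180,140,-80)],[(575,90,140,-55)],[(559.2,14.7,130,-30)],[(559.2,14.7,100,-6.3)])
```

```text
t 4.0 tcp [618.4 262.8   5.5] yawY -107.0 tilt 0.27 q6 128.0 F [ 0.2 -2.4  7. ] w 57.7 g 67.8
(616, 261, 130, -107) xyz [-0.003  0.004 -0.249] turn [-0.005 -0.007  0.001] rows 2.5
--
(600, 180, 140, -80) xyz [ 0.017  0.164 -0.02 ] turn [ 0.   0.  -0.9] rows 3.1
--
(575, 90, 140, -55) xyz [-0.08   0.169  0.   ] turn [ 0.     0.    -0.833] rows 2.9
--
(559.2, 14.7, 130, -30) xyz [-0.112  0.105  0.02 ] turn [ 0.     0.    -0.833] rows 2.9
--
(559.2, 14.7, 100, -6.3) xyz [0.   0.   0.06] turn [ 0.    0.   -0.79] rows 2.8
--
```

Request:
step_arm([
  {"x": 0, "y": 0, "z": -0.08, "ax": 0, "ay": 0, "az": 0, "grip": 1},
  {"x": 0, "y": 0, "z": -0.16, "ax": 0, "ay": 0, "az": 0, "grip": 1},
  {"x": 0, "y": 0, "z": -0.25, "ax": 0, "ay": 0, "az": 0, "grip": 1},
  {"x": 0, "y": 0, "z": -0.25, "ax": 0, "ay": 0, "az": 0, "grip": 1},
  {"x": 0, "y": 0, "z": -0.25, "ax": 0, "ay": 0, "az": 0, "grip": 1},
])

```text
time: 4.55
tool_pos: [0.6174, 0.2627, 0.1301]
tcp_rot: [-3.105, 0.463, -0.006]
wrist_force: [0.4, -1.0, -1.9]
width: 0.683
grip_force: 67.0
```

Request:
step_arm([
  {"x": 0.017, "y": 0.164, "z": -0.02, "ax": 0, "ay": 0, "az": -0.9, "grip": 1},
  {"x": 0.017, "y": 0.164, "z": -0.02, "ax": 0, "ay": 0, "az": -0.9, "grip": 1},
  {"x": 0.017, "y": 0.164, "z": -0.02, "ax": 0, "ay": 0, "az": -0.9, "grip": 1},
  {"x": 0.017, "y": 0.164, "z": -0.02, "ax": 0, "ay": 0, "az": -0.9, "grip": 1},
  {"x": 0.017, "y": 0.164, "z": -0.02, "ax": 0, "ay": 0, "az": -0.9, "grip": 1},
])

```text
time: 5.05
tool_pos: [0.5993, 0.181, 0.1359]
tcp_rot: [3.13, 0.27, -0.005]
wrist_force: [0.2, 0.3, -2.5]
width: 0.68
grip_force: 66.9
```

Request:
step_arm([
  {"x": -0.08, "y": 0.169, "z": 0, "ax": 0, "ay": 0, "az": -0.833, "grip": 1},
  {"x": -0.08, "y": 0.169, "z": 0, "ax": 0, "ay": 0, "az": -0.833, "grip": 1},
  {"x": -0.08, "y": 0.169, "z": 0, "ax": 0, "ay": 0, "az": -0.833, "grip": 1},
  {"x": -0.08, "y": 0.169, "z": 0, "ax": 0, "ay": 0, "az": -0.833, "grip": 1},
  {"x": -0.08, "y": 0.169, "z": 0, "ax": 0, "ay": 0, "az": -0.833, "grip": 1},
])

```text
time: 5.55
tool_pos: [0.5758, 0.0917, 0.1373]
tcp_rot: [-2.998, -0.939, 0.001]
wrist_force: [0.5, 0.2, -1.7]
width: 0.683
grip_force: 66.9
```

Request:
step_arm([
  {"x": -0.112, "y": 0.105, "z": 0, "ax": 0, "ay": 0, "az": -0.833, "grip": 1},
  {"x": -0.112, "y": 0.105, "z": 0, "ax": 0, "ay": 0, "az": -0.833, "grip": 1},
  {"x": -0.112, "y": 0.105, "z": 0, "ax": 0, "ay": 0, "az": -0.833, "grip": 1},
  {"x": -0.112, "y": 0.105, "z": 0, "ax": 0, "ay": 0, "az": -0.833, "grip": 1},
  {"x": -0.112, "y": 0.105, "z": 0, "ax": 0, "ay": 0, "az": -0.833, "grip": 1},
])

```text
time: 6.05
tool_pos: [0.5604, 0.0168, 0.1377]
tcp_rot: [-2.724, -1.565, -0.0]
wrist_force: [0.3, -1.0, -1.6]
width: 0.683
grip_force: 66.9
```

Request:
step_arm([
  {"x": 0, "y": 0, "z": 0.04, "ax": 0, "ay": 0, "az": -0.79, "grip": 1},
  {"x": 0, "y": 0, "z": 0.04, "ax": 0, "ay": 0, "az": -0.79, "grip": 1},
  {"x": 0, "y": 0, "z": 0.04, "ax": 0, "ay": 0, "az": -0.79, "grip": 1},
  {"x": 0, "y": 0, "z": 0.04, "ax": 0, "ay": 0, "az": -0.79, "grip": 1},
  {"x": 0, "y": 0, "z": 0.04, "ax": 0, "ay": 0, "az": -0.79, "grip": 1},
  {"x": 0, "y": 0, "z": 0.04, "ax": 0, "ay": 0, "az": -0.79, "grip": 1},
])

```text
time: 6.65
tool_pos: [0.5603, 0.0164, 0.1179]
tcp_rot: [2.342, 2.093, 0.0]
wrist_force: [-0.3, 0.1, -1.2]
width: 0.682
grip_force: 66.9
```

Run:
```python
from h import *
chain([(559.2,14.7,100,-6.3)])
v=[]
for n in('top','side'):
    c=cam(n); u=proj(c,[.559,.0147,.1])[0].astype(int); v.append(cv2.resize(c['img'][u[1]-45:u[1]+45,u[0]-60:u[0]+60,::-1],(400,300),interpolation=cv2.INTER_CUBIC))
cv2.imwrite('pics/p1.png',np.hstack(v))
```

```text
t 6.7 tcp [560.3  16.4 117.9] yawY -6.4 tilt 0.02 q6 6.0 F [-0.3  0.1 -1.2] w 58.0 g 66.9
(559.2, 14.7, 100, -6.3) xyz [-0.004 -0.002  0.036] turn [ 0.001 -0.    -0.004] rows 0.4
--
```

View pics/p1.png

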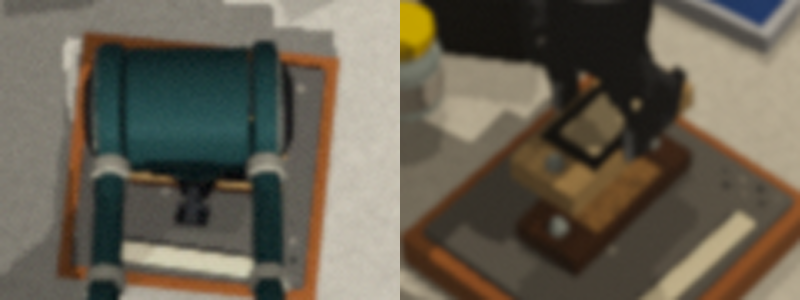

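Side view (right crop): the held board hovers over the base, its left stud at crop (553,160) above the base stud at (558,228). I'll measure the offset between the two studs.

```bash
cat >> h.py <<'E'
def stud(c,X,r=5,smax=100,inv=False):
    "xy (mm) of low-saturation spot near world point X(mm), on plane z of X"
    u=proj(c,np.array(X)/1000)[0]; x0,y0=(u-r).round().astype(int); n=2*r+1
    g=cv2.cvtColor(c['img'],cv2.COLOR_RGB2HSV)[y0:y0+n,x0:x0+n]; m=((g[:,:,1]<smax)&(g[:,:,2]>70)).astype(np.uint8)
    k,l,st,ce=cv2.connectedComponentsWithStats(m); i=min(range(1,k),key=lambda i:np.linalg.norm(ce[i]-r)-st[i,4]/5)
    return (cast(c,ce[i]+[x0,y0],X[2]/1000)[0]*1000).round(1), st[i,4], (ce[i]+[x0,y0]).round(1)
E
python3 - <<'E'
from h import *
c=cam('side'); u=proj(c,[.559,.0147,.1])[0].astype(int)-[60,45]
for p,z in(((553-400,160),.141),((558-400,228),.067)):
    q=np.array(p)/400*120-.5+u; X=cast(c,q,z)[0]*1000; print(q,X.round(1),stud(c,X,4))
    g=cv2.cvtColor(c['img'],cv2.COLOR_RGB2HSV); x,y=q.round().astype(int); print(g[y-4:y+5,x-4:x+5,1])
E
```

```text
[297.4 246.5] [566.7  68.8 141. ] (array([565.1,  70.9, 141. ]), np.int32(19), array([297.5, 247.3]))
[[137 142 136 137 130 128 114  89  85]
 [137 140 140 136 131 118 114 106 102]
 [139 141 142 128 110 101  98  98 108]
 [138 137 132 111  86  67  70  81 110]
 [140 135 117  85  54  38  41  70 111]
 [138 132 110  66  33  31  32  57 106]
 [139 132 109  63  35  32  34  65 105]
 [141 135 116  84  52  47  52  78 118]
 [140 136 130 112  96  83  90 113 132]]
[298.9 266.9] [563.   71.4  67. ] (array([562.3,  69.4,  67. ]), np.int32(24), array([299.6, 266.5]))
[[160 153 125 104  94 109 132 145 149]
 [154 136  85  54  46  56  89 130 151]
 [146 103  54  36  31  37  50  94 144]
 [140  83  40  33  30  32  39  65 123]
 [130  78  38  28  28  30  39  61 113]
 [141  96  49  33  34  38  46  77 122]
 [153 123  79  55  48  57  78 111 150]
 [156 153 127  98  89  94 123 152 159]
 [164 162 163 151 138 141 144 161 157]]
```

Request:
step_arm([
  {"x": -0.0035, "y": -0.0037, "z": 0.04, "ax": 0, "ay": 0, "az": 0, "grip": 1},
  {"x": -0.0035, "y": -0.0037, "z": 0.07, "ax": 0, "ay": 0, "az": 0, "grip": 1},
  {"x": -0.0035, "y": -0.0037, "z": 0.08, "ax": 0, "ay": 0, "az": 0, "grip": 1},
  {"x": -0.0035, "y": -0.0037, "z": 0.086, "ax": 0, "ay": 0, "az": 0, "grip": 1},
  {"x": -0.0035, "y": -0.0037, "z": 0.09, "ax": 0, "ay": 0, "az": 0, "grip": 1},
  {"x": -0.0035, "y": -0.0037, "z": 0.09, "ax": 0, "ay": 0, "az": 0, "grip": 1},
])

```text
time: 7.4
tool_pos: [0.5583, 0.0143, 0.073]
tcp_rot: [2.34, 2.096, 0.0]
wrist_force: [-0.3, -1.1, -1.8]
width: 0.686
grip_force: 66.9
```

Request:
step_arm([
  {"x": 0, "y": 0, "z": 0.006, "ax": 0, "ay": 0, "az": 0, "grip": 1},
  {"x": 0, "y": 0, "z": 0.01, "ax": 0, "ay": 0, "az": 0, "grip": 1},
  {"x": 0, "y": 0, "z": 0.014, "ax": 0, "ay": 0, "az": 0, "grip": 1},
  {"x": 0, "y": 0, "z": 0.014, "ax": 0, "ay": 0, "az": 0, "grip": 1},
])

```text
time: 7.8
tool_pos: [0.559, 0.0151, 0.0662]
tcp_rot: [2.34, 2.095, 0.004]
wrist_force: [1.7, 4.6, -0.7]
width: 0.686
grip_force: 67.1
```

Request:
step_arm([
  {"x": 0, "y": 0, "z": 0.006, "ax": 0, "ay": 0, "az": 0, "grip": 1},
  {"x": 0, "y": 0, "z": 0.01, "ax": 0, "ay": 0, "az": 0, "grip": 1},
  {"x": 0, "y": 0, "z": 0.01, "ax": 0, "ay": 0, "az": 0, "grip": 1},
])

```text
time: 8.1
tool_pos: [0.5593, 0.0151, 0.0654]
tcp_rot: [-2.34, -2.096, -0.003]
wrist_force: [-6.9, 5.3, 25.8]
width: 0.685
grip_force: 69.9
```

Request:
step_arm([
  {"x": 0, "y": 0, "z": -0.008, "ax": 0, "ay": 0, "az": 0, "grip": -1},
  {"x": 0, "y": 0, "z": -0.008, "ax": 0, "ay": 0, "az": 0, "grip": -1},
  {"x": 0, "y": 0, "z": -0.008, "ax": 0, "ay": 0, "az": 0, "grip": -1},
  {"x": 0, "y": 0, "z": -0.008, "ax": 0, "ay": 0, "az": 0, "grip": -1},
  {"x": 0, "y": 0, "z": -0.08, "ax": 0, "ay": 0, "az": 0, "grip": -1},
  {"x": 0, "y": 0, "z": -0.16, "ax": 0, "ay": 0, "az": 0, "grip": -1},
  {"x": 0, "y": 0, "z": -0.2, "ax": 0, "ay": 0, "az": 0, "grip": -1},
  {"x": 0, "y": 0, "z": -0.2, "ax": 0, "ay": 0, "az": 0, "grip": -1},
])

```text
time: 8.9
tool_pos: [0.5608, 0.014, 0.1645]
tcp_rot: [2.336, 2.093, 0.008]
wrist_force: [1.4, -0.2, 0.3]
width: 1.002
grip_force: 0.0
```

Run:
```python
from h import *
chain([(530,80,150,20)],[(490,170,150,45)],[(449,261,130,70)],[(449,261,110,86.8)])
for n in('top','side'):
    c=cam(n); u=proj(c,[.449,.261,.022])[0]; k=blob(c,'dark',u,22)
    if k is not None: print(n,[np.round(v,1) for v in rect(c,k,.022)])
    u=proj(c,[.559,.0147,.082])[0]; k=blob(c,'dark',u,22)
    if k is not None: print(n,[np.round(v,1) for v in rect(c,k,.082)])
```

```text
t 8.9 tcp [560.8  14.  164.5] yawY -6.3 tilt 0.4 q6 5.0 F [ 1.4 -0.2  0.3] w 85.2 g 0.0
(530, 80, 150, 20) xyz [ 0.124 -0.076  0.028] turn [ 0.013  0.002 -0.877] rows 3.1
--
(490, 170, 150, 45) xyz [ 0.197 -0.014  0.   ] turn [ 0.     0.    -0.833] rows 2.9
--
(449, 261, 130, 70) xyz [0.187 0.071 0.04 ] turn [ 0.     0.    -0.833] rows 2.9
--
(449, 261, 110, 86.8) xyz [0.   0.   0.04] turn [ 0.    0.   -0.56] rows 2.0
--
top [array([447.8, 261.1]), np.float64(-1.5), array([81. , 51.2])]
top [array([544.5,  12.4]), np.float64(-71.1), array([122.6,  88.5])]
side [array([447. , 259.9]), np.float64(-3.3), array([80.6, 51.1])]
side [array([574.6,  13.8]), np.float64(85.0), array([86. , 80.5])]
```

Request:
step_arm([
  {"x": 0.124, "y": -0.076, "z": 0.028, "ax": 0, "ay": 0, "az": -0.877, "grip": -1},
  {"x": 0.124, "y": -0.076, "z": 0.028, "ax": 0, "ay": 0, "az": -0.877, "grip": -1},
  {"x": 0.124, "y": -0.076, "z": 0.028, "ax": 0, "ay": 0, "az": -0.877, "grip": -1},
  {"x": 0.124, "y": -0.076, "z": 0.028, "ax": 0, "ay": 0, "az": -0.877, "grip": -1},
  {"x": 0.124, "y": -0.076, "z": 0.028, "ax": 0, "ay": 0, "az": -0.877, "grip": -1},
])

```text
time: 9.5
tool_pos: [0.526, 0.0799, 0.1451]
tcp_rot: [-1.805, -2.569, 0.003]
wrist_force: [-0.2, 0.2, -0.0]
width: 1.004
grip_force: 0.0
```

Request:
step_arm([
  {"x": 0.197, "y": -0.014, "z": 0, "ax": 0, "ay": 0, "az": -0.833, "grip": -1},
  {"x": 0.197, "y": -0.014, "z": 0, "ax": 0, "ay": 0, "az": -0.833, "grip": -1},
  {"x": 0.197, "y": -0.014, "z": 0, "ax": 0, "ay": 0, "az": -0.833, "grip": -1},
  {"x": 0.197, "y": -0.014, "z": 0, "ax": 0, "ay": 0, "az": -0.833, "grip": -1},
  {"x": 0.197, "y": -0.014, "z": 0, "ax": 0, "ay": 0, "az": -0.833, "grip": -1},
])

```text
time: 10.0
tool_pos: [0.487, 0.1697, 0.1465]
tcp_rot: [-1.21, -2.899, 0.001]
wrist_force: [0.0, -0.1, -0.6]
width: 1.005
grip_force: 0.0
```

Request:
step_arm([
  {"x": 0.187, "y": 0.071, "z": 0.04, "ax": 0, "ay": 0, "az": -0.833, "grip": -1},
  {"x": 0.187, "y": 0.071, "z": 0.04, "ax": 0, "ay": 0, "az": -0.833, "grip": -1},
  {"x": 0.187, "y": 0.071, "z": 0.04, "ax": 0, "ay": 0, "az": -0.833, "grip": -1},
  {"x": 0.187, "y": 0.071, "z": 0.04, "ax": 0, "ay": 0, "az": -0.833, "grip": -1},
  {"x": 0.187, "y": 0.071, "z": 0.04, "ax": 0, "ay": 0, "az": -0.833, "grip": -1},
])

```text
time: 10.5
tool_pos: [0.4465, 0.2606, 0.1268]
tcp_rot: [0.556, 3.092, -0.001]
wrist_force: [0.1, -1.3, -0.2]
width: 1.0
grip_force: 0.0
```

Request:
step_arm([
  {"x": 0, "y": 0, "z": 0.04, "ax": 0, "ay": 0, "az": -0.56, "grip": -1},
  {"x": 0, "y": 0, "z": 0.04, "ax": 0, "ay": 0, "az": -0.56, "grip": -1},
  {"x": 0, "y": 0, "z": 0.04, "ax": 0, "ay": 0, "az": -0.56, "grip": -1},
  {"x": 0, "y": 0, "z": 0.04, "ax": 0, "ay": 0, "az": -0.56, "grip": -1},
  {"x": 0, "y": 0, "z": 0.04, "ax": 0, "ay": 0, "az": -0.56, "grip": -1},
])

```text
time: 11.0
tool_pos: [0.4467, 0.2611, 0.1074]
tcp_rot: [0.096, 3.139, 0.001]
wrist_force: [0.2, 0.8, -0.3]
width: 0.997
grip_force: 0.0
```

Run:
```python
from h import *
for n in('top','side'):
    c=cam(n); u=proj(c,[.449,.261,.022])[0]; k=blob(c,'dark',u,22)
    if k is not None: print(n,[np.round(v,1) for v in rect(c,k,.022)])
    u=proj(c,[.559,.0147,.082])[0]; k=blob(c,'dark',u,24)
    if k is not None: print(n,[np.round(v,1) for v in rect(c,k,.082)])
    for X in([564,69,89],[554,-39,89]): print(stud(c,X))
chain([(448.5,260.5,4,86.8)])
```

```text
top [array([449.1, 277.3]), np.float64(43.7), array([113.8, 109.9])]
top [array([561.7,  14.2]), np.float64(83.7), array([80.3, 52.3])]
(array([566.3,  68.1,  89. ]), np.int32(21), array([291.4, 239.9]))
(array([554.1, -40.6,  89. ]), np.int32(22), array([329.1, 243.1]))
side [array([455.8, 259. ]), np.float64(-7.4), array([100. ,  54.5])]
side [array([557.9,   8.8]), np.float64(-43.3), array([153.7, 108.3])]
(array([556.8,  67.2,  89. ]), np.int32(38), array([301.7, 261.3]))
(array([562.3, -43.8,  89. ]), np.int32(1), array([324., 232.]))
t 11.1 tcp [446.3 261.3 107.3] yawY 86.6 tilt 0.06 q6 -59.0 F [-0.5  0.3  0. ] w 84.8 g 0.0
(448.5, 260.5, 4, 86.8) xyz [-0.004 -0.002  0.207] turn [ 0.001  0.002 -0.006] rows 2.1
--
```

Request:
step_arm([
  {"x": -0.004, "y": -0.001, "z": 0.08, "ax": 0, "ay": 0, "az": 0, "grip": -1},
  {"x": -0.004, "y": -0.001, "z": 0.15, "ax": 0, "ay": 0, "az": 0, "grip": -1},
  {"x": -0.004, "y": -0.001, "z": 0.19, "ax": 0, "ay": 0, "az": 0, "grip": -1},
  {"x": -0.004, "y": -0.001, "z": 0.207, "ax": 0, "ay": 0, "az": 0, "grip": -1},
  {"x": -0.004, "y": -0.001, "z": 0.207, "ax": 0, "ay": 0, "az": 0, "grip": -1},
  {"x": -0.004, "y": -0.001, "z": 0.207, "ax": 0, "ay": 0, "az": 0, "grip": 1},
  {"x": -0.004, "y": -0.001, "z": 0.207, "ax": 0, "ay": 0, "az": 0, "grip": 1},
  {"x": -0.004, "y": -0.001, "z": 0.207, "ax": 0, "ay": 0, "az": 0, "grip": 1},
  {"x": -0.004, "y": -0.001, "z": 0.207, "ax": 0, "ay": 0, "az": 0, "grip": 1},
  {"x": -0.004, "y": -0.001, "z": 0.207, "ax": 0, "ay": 0, "az": 0, "grip": 1},
], force=60)

```text
time: 12.1
tool_pos: [0.4495, 0.2618, 0.0054]
tcp_rot: [0.088, 3.137, 0.003]
wrist_force: [0.0, -0.5, 7.8]
width: 0.684
grip_force: 66.3
```

Request:
step_arm([
  {"x": 0, "y": 0, "z": -0.08, "ax": 0, "ay": 0, "az": 0, "grip": 1},
  {"x": 0, "y": 0, "z": -0.16, "ax": 0, "ay": 0, "az": 0, "grip": 1},
  {"x": 0, "y": 0, "z": -0.24, "ax": 0, "ay": 0, "az": 0, "grip": 1},
  {"x": 0, "y": 0, "z": -0.29, "ax": 0, "ay": 0, "az": 0, "grip": 1},
  {"x": 0, "y": 0, "z": -0.29, "ax": 0, "ay": 0, "az": 0, "grip": 1},
  {"x": 0, "y": 0, "z": -0.29, "ax": 0, "ay": 0, "az": 0, "grip": 1},
])

```text
time: 12.7
tool_pos: [0.4477, 0.2609, 0.1485]
tcp_rot: [0.088, 3.139, 0.001]
wrist_force: [-0.4, -0.0, -2.9]
width: 0.683
grip_force: 66.3
```

Run:
```python
from h import *
chain([(480,200,150,60)],[(520,110,150,34)],[(559.2,14.7,150,8)],[(559.2,14.7,140,-6.3)])
```

```text
t 12.7 tcp [447.7 260.9 148.5] yawY 86.8 tilt 0.06 q6 -59.0 F [-0.4 -0.  -2.9] w 58.1 g 66.3
(480, 200, 150, 60) xyz [-0.071 -0.118 -0.003] turn [0.002 0.002 0.893] rows 3.1
--
(520, 110, 150, 34) xyz [-0.159 -0.116  0.   ] turn [0.    0.    0.867] rows 3.0
--
(559.2, 14.7, 150, 8) xyz [-0.202 -0.042  0.   ] turn [0.    0.    0.867] rows 3.0
--
(559.2, 14.7, 140, -6.3) xyz [0.   0.   0.02] turn [0.    0.    0.477] rows 1.7
--
```

Request:
step_arm([
  {"x": -0.071, "y": -0.118, "z": 0, "ax": 0, "ay": 0, "az": 0.893, "grip": 1},
  {"x": -0.071, "y": -0.118, "z": 0, "ax": 0, "ay": 0, "az": 0.893, "grip": 1},
  {"x": -0.071, "y": -0.118, "z": 0, "ax": 0, "ay": 0, "az": 0.893, "grip": 1},
  {"x": -0.071, "y": -0.118, "z": 0, "ax": 0, "ay": 0, "az": 0.893, "grip": 1},
  {"x": -0.071, "y": -0.118, "z": 0, "ax": 0, "ay": 0, "az": 0.893, "grip": 1},
])

```text
time: 13.2
tool_pos: [0.4784, 0.1995, 0.1462]
tcp_rot: [-0.808, -3.033, 0.003]
wrist_force: [-0.1, -0.1, -2.0]
width: 0.684
grip_force: 66.3
```

Request:
step_arm([
  {"x": -0.159, "y": -0.116, "z": 0, "ax": 0, "ay": 0, "az": 0.867, "grip": 1},
  {"x": -0.159, "y": -0.116, "z": 0, "ax": 0, "ay": 0, "az": 0.867, "grip": 1},
  {"x": -0.159, "y": -0.116, "z": 0, "ax": 0, "ay": 0, "az": 0.867, "grip": 1},
  {"x": -0.159, "y": -0.116, "z": 0, "ax": 0, "ay": 0, "az": 0.867, "grip": 1},
  {"x": -0.159, "y": -0.116, "z": 0, "ax": 0, "ay": 0, "az": 0.867, "grip": 1},
])

```text
time: 13.7
tool_pos: [0.5189, 0.1105, 0.1475]
tcp_rot: [-1.467, -2.776, 0.001]
wrist_force: [0.3, -0.2, -1.4]
width: 0.685
grip_force: 66.3
```

Request:
step_arm([
  {"x": -0.202, "y": -0.042, "z": 0, "ax": 0, "ay": 0, "az": 0.867, "grip": 1},
  {"x": -0.202, "y": -0.042, "z": 0, "ax": 0, "ay": 0, "az": 0.867, "grip": 1},
  {"x": -0.202, "y": -0.042, "z": 0, "ax": 0, "ay": 0, "az": 0.867, "grip": 1},
  {"x": -0.202, "y": -0.042, "z": 0, "ax": 0, "ay": 0, "az": 0.867, "grip": 1},
  {"x": -0.202, "y": -0.042, "z": 0, "ax": 0, "ay": 0, "az": 0.867, "grip": 1},
])

```text
time: 14.2
tool_pos: [0.558, 0.0157, 0.1478]
tcp_rot: [-2.053, -2.377, 0.001]
wrist_force: [0.1, 0.6, -1.3]
width: 0.684
grip_force: 66.3
```

Request:
step_arm([
  {"x": 0, "y": 0, "z": 0.02, "ax": 0, "ay": 0, "az": 0.477, "grip": 1},
  {"x": 0, "y": 0, "z": 0.02, "ax": 0, "ay": 0, "az": 0.477, "grip": 1},
  {"x": 0, "y": 0, "z": 0.02, "ax": 0, "ay": 0, "az": 0.477, "grip": 1},
  {"x": 0, "y": 0, "z": 0.02, "ax": 0, "ay": 0, "az": 0.477, "grip": 1},
])

```text
time: 14.6
tool_pos: [0.5584, 0.0158, 0.1383]
tcp_rot: [-2.333, -2.103, -0.0]
wrist_force: [0.4, -0.0, -2.3]
width: 0.683
grip_force: 66.3
```

Run:
```python
from h import *
chain([(559.2,14.7,100,-6.3)])
c=cam('side'); z=bot.read_state()['tool_pos'][2]*1000-5.5+29
for X in([565,70,z],[564,69,89],[560,40,z]):
    print(stud(c,X,4)); 
u=proj(c,[.559,.0147,.12])[0].astype(int); cv2.imwrite('pics/p2.png',cv2.resize(c['img'][u[1]-45:u[1]+45,u[0]-60:u[0]+60,::-1],(600,450),interpolation=cv2.INTER_CUBIC))
```

```text
t 14.6 tcp [558.4  15.8 138.3] yawY -5.9 tilt 0.01 q6 5.0 F [ 0.4 -0.  -2.3] w 58.1 g 66.3
(559.2, 14.7, 100, -6.3) xyz [-0.002  0.002  0.077] turn [-0.    -0.     0.012] rows 0.8
--
(array([563.6,  73.8, 162. ]), np.int32(21), array([297. , 242.7]))
(array([562.9,  69.4,  89. ]), np.int32(24), array([299.2, 260.9]))
(array([558.7,  32.6, 162. ]), np.int32(21), array([308.4, 232.5]))
```

View pics/p2.png

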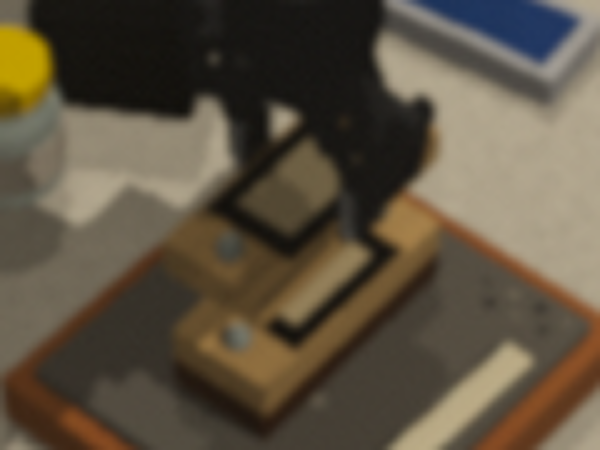

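Board 1 sits flush on the base. The held board's stud is about 4 mm too far in +y compared with the stud below, so I'll correct that and descend.

Request:
step_arm([
  {"x": -0.008, "y": -0.001, "z": 0.04, "ax": 0, "ay": 0, "az": 0.012, "grip": 1},
  {"x": -0.008, "y": -0.001, "z": 0.07, "ax": 0, "ay": 0, "az": 0.012, "grip": 1},
  {"x": -0.008, "y": -0.001, "z": 0.08, "ax": 0, "ay": 0, "az": 0.012, "grip": 1},
  {"x": -0.008, "y": -0.001, "z": 0.088, "ax": 0, "ay": 0, "az": 0.012, "grip": 1},
  {"x": -0.008, "y": -0.001, "z": 0.088, "ax": 0, "ay": 0, "az": 0.012, "grip": 1},
])

```text
time: 15.15
tool_pos: [0.5577, 0.0107, 0.0939]
tcp_rot: [-2.346, -2.089, 0.001]
wrist_force: [0.5, 0.9, -1.6]
width: 0.685
grip_force: 66.3
```

Request:
step_arm([
  {"x": 0, "y": 0, "z": 0.006, "ax": 0, "ay": 0, "az": 0, "grip": 1},
  {"x": 0, "y": 0, "z": 0.01, "ax": 0, "ay": 0, "az": 0, "grip": 1},
  {"x": 0, "y": 0, "z": 0.014, "ax": 0, "ay": 0, "az": 0, "grip": 1},
  {"x": 0, "y": 0, "z": 0.014, "ax": 0, "ay": 0, "az": 0, "grip": 1},
])

```text
time: 15.55
tool_pos: [0.5583, 0.0106, 0.0875]
tcp_rot: [2.347, 2.088, 0.001]
wrist_force: [1.4, 0.9, -1.5]
width: 0.679
grip_force: 66.3
```

Request:
step_arm([
  {"x": 0, "y": 0, "z": 0.006, "ax": 0, "ay": 0, "az": 0, "grip": 1},
  {"x": 0, "y": 0, "z": 0.01, "ax": 0, "ay": 0, "az": 0, "grip": 1},
  {"x": 0, "y": 0, "z": 0.01, "ax": 0, "ay": 0, "az": 0, "grip": 1},
])

```text
time: 15.85
tool_pos: [0.5585, 0.0107, 0.0873]
tcp_rot: [2.347, 2.088, 0.001]
wrist_force: [-12.6, -0.1, 27.1]
width: 0.682
grip_force: 69.4
```

Run:
```python
from h import *
c=cam('side');chain()
for n in('top','side'):
    c=cam(n)
    for nm,mk,X,r in [('cover','blue',(620,-251,22),30),('w1','brass',(538,408,20),26),('w2','brass',(423,-249,20),26)]:
        k=blob(c,mk,proj(c,np.array(X)/1000)[0],r); 
        if k is not None: print(nm,n,[np.round(v,1) for v in rect(c,k,X[2]/1000)])
```

```text
t 15.9 tcp [558.5  10.6  87.3] yawY -6.7 tilt 0.05 q6 5.0 F [-13.3   1.2  26.8] w 58.2 g 69.4
cover top [array([ 618.9, -250.6]), np.float64(-1.6), array([112.8,  39.4])]
w1 top [array([537.9, 408.5]), np.float64(-0.1), array([97.7, 36.5])]
w2 top [array([ 423.3, -249. ]), np.float64(-6.4), array([99.3, 33.6])]
cover side [array([ 617.9, -252.4]), np.float64(-1.1), array([109.9,  35.4])]
w1 side [array([537.6, 410.9]), np.float64(5.2), array([104.9,  39.2])]
w2 side [array([ 423.2, -253.5]), np.float64(-8.0), array([104.7,  46. ])]
```

Request:
step_arm([
  {"x": 0, "y": 0, "z": -0.008, "ax": 0, "ay": 0, "az": 0, "grip": -1},
  {"x": 0, "y": 0, "z": -0.008, "ax": 0, "ay": 0, "az": 0, "grip": -1},
  {"x": 0, "y": 0, "z": -0.008, "ax": 0, "ay": 0, "az": 0, "grip": -1},
  {"x": 0, "y": 0, "z": -0.008, "ax": 0, "ay": 0, "az": 0, "grip": -1},
  {"x": 0, "y": 0, "z": -0.08, "ax": 0, "ay": 0, "az": 0, "grip": -1},
  {"x": 0, "y": 0, "z": -0.16, "ax": 0, "ay": 0, "az": 0, "grip": -1},
  {"x": 0, "y": 0, "z": -0.2, "ax": 0, "ay": 0, "az": 0, "grip": -1},
  {"x": 0, "y": 0, "z": -0.2, "ax": 0, "ay": 0, "az": 0, "grip": -1},
])

```text
time: 16.8
tool_pos: [0.5606, 0.0105, 0.186]
tcp_rot: [2.344, 2.085, 0.008]
wrist_force: [-0.0, 0.0, -0.4]
width: 1.0
grip_force: 0.0
```

Run:
```python
from h import *
chain([(575,-60,170,-35)],[(595,-150,160,-63)],[(618.6,-251.5,120,-91.9)])
```

```text
t 16.8 tcp [560.6  10.5 186. ] yawY -6.7 tilt 0.4 q6 5.0 F [-0.   0.  -0.4] w 85.0 g 0.0
(575, -60, 170, -35) xyz [-0.137  0.045  0.032] turn [ 0.013 -0.004  0.944] rows 3.3
--
(595, -150, 160, -63) xyz [-0.125  0.136  0.02 ] turn [0.    0.    0.933] rows 3.3
--
(618.6, -251.5, 120, -91.9) xyz [-0.05   0.202  0.08 ] turn [0.    0.    0.963] rows 3.4
--
```

Request:
step_arm([
  {"x": -0.137, "y": 0.045, "z": 0.032, "ax": 0, "ay": 0, "az": 0.944, "grip": -1},
  {"x": -0.137, "y": 0.045, "z": 0.032, "ax": 0, "ay": 0, "az": 0.944, "grip": -1},
  {"x": -0.137, "y": 0.045, "z": 0.032, "ax": 0, "ay": 0, "az": 0.944, "grip": -1},
  {"x": -0.137, "y": 0.045, "z": 0.032, "ax": 0, "ay": 0, "az": 0.944, "grip": -1},
  {"x": -0.137, "y": 0.045, "z": 0.032, "ax": 0, "ay": 0, "az": 0.944, "grip": -1},
])

```text
time: 17.3
tool_pos: [0.5709, -0.0603, 0.1638]
tcp_rot: [-2.785, -1.449, 0.005]
wrist_force: [-0.4, -0.3, -0.3]
width: 0.999
grip_force: 0.0
```

Request:
step_arm([
  {"x": -0.125, "y": 0.136, "z": 0.02, "ax": 0, "ay": 0, "az": 0.933, "grip": -1},
  {"x": -0.125, "y": 0.136, "z": 0.02, "ax": 0, "ay": 0, "az": 0.933, "grip": -1},
  {"x": -0.125, "y": 0.136, "z": 0.02, "ax": 0, "ay": 0, "az": 0.933, "grip": -1},
  {"x": -0.125, "y": 0.136, "z": 0.02, "ax": 0, "ay": 0, "az": 0.933, "grip": -1},
  {"x": -0.125, "y": 0.136, "z": 0.02, "ax": 0, "ay": 0, "az": 0.933, "grip": -1},
])

```text
time: 17.8
tool_pos: [0.5912, -0.1503, 0.1547]
tcp_rot: [-3.053, -0.734, 0.003]
wrist_force: [0.4, -0.1, -0.7]
width: 0.999
grip_force: 0.0
```

Request:
step_arm([
  {"x": -0.05, "y": 0.202, "z": 0.08, "ax": 0, "ay": 0, "az": 0.963, "grip": -1},
  {"x": -0.05, "y": 0.202, "z": 0.08, "ax": 0, "ay": 0, "az": 0.963, "grip": -1},
  {"x": -0.05, "y": 0.202, "z": 0.08, "ax": 0, "ay": 0, "az": 0.963, "grip": -1},
  {"x": -0.05, "y": 0.202, "z": 0.08, "ax": 0, "ay": 0, "az": 0.963, "grip": -1},
  {"x": -0.05, "y": 0.202, "z": 0.08, "ax": 0, "ay": 0, "az": 0.963, "grip": -1},
  {"x": -0.05, "y": 0.202, "z": 0.08, "ax": 0, "ay": 0, "az": 0.963, "grip": -1},
])

```text
time: 18.4
tool_pos: [0.6154, -0.251, 0.1158]
tcp_rot: [-3.141, 0.047, 0.001]
wrist_force: [-0.3, 0.3, 0.4]
width: 0.996
grip_force: 0.0
```

Run:
```python
from h import *
for n in('top','side'):
    c=cam(n); k=blob(c,'blue',proj(c,[.619,-.251,.022])[0],30)
    if k is not None: print(n,[np.round(v,1) for v in rect(c,k,.022)])
    k=blob(c,'dark',proj(c,[.559,.0147,.104])[0],24)
    if k is not None: print(n,[np.round(v,1) for v in rect(c,k,.104)])
    for X in([564,69,111],[554,-39,111]): print(stud(c,X,4))
chain([(618.6,-251.5,4,-91.9)])
c=cam('side'); u=proj(c,[.619,-.251,.05])[0].astype(int); a=c['img'][u[1]-45:u[1]+45,u[0]-60:u[0]+60,::-1]
u=proj(c,[.559,.0147,.1])[0].astype(int); b=c['img'][u[1]-45:u[1]+45,u[0]-60:u[0]+60,::-1]
cv2.imwrite('pics/p3.png',cv2.resize(np.hstack([a,b]),(800,300),interpolation=cv2.INTER_CUBIC))
```

```text
top [array([ 588.1, -258.6]), np.float64(-2.3), array([51.8, 21.1])]
top [array([560.3,  12.9]), np.float64(83.5), array([79.3, 49.6])]
(array([566. ,  67.8, 111. ]), np.int32(26), array([291.1, 239.4]))
(array([552.6, -42.2, 111. ]), np.int32(23), array([329.8, 243.1]))
side [array([ 618., -253.]), np.float64(-1.1), array([110.2,  33.7])]
side [array([559.7,  11.2]), np.float64(83.4), array([79.5, 51.6])]
(array([563.1,  68.1, 111. ]), np.int32(26), array([299.1, 254.8]))
(array([550.6, -42.9, 111. ]), np.int32(32), array([327.8, 228.3]))
t 18.5 tcp [ 615.7 -250.9  116.3] yawY -91.7 tilt 0.0 q6 67.0 F [-0.1  0.2  0.1] w 84.8 g 0.0
(618.6, -251.5, 4, -91.9) xyz [0.006 0.001 0.225] turn [ 0.    -0.     0.006] rows 2.2
--
```

View pics/p3.png

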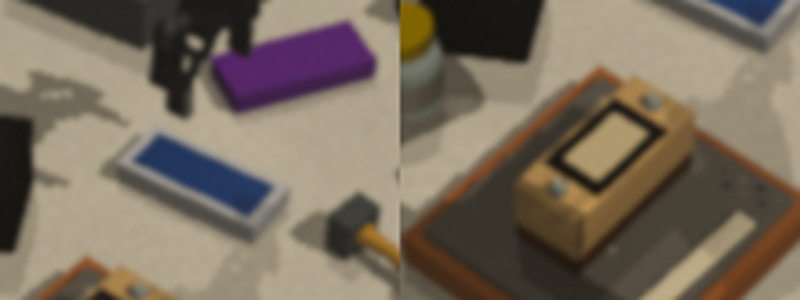

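Left crop: the cover lies untouched under the gripper, clear of the purple block. Right crop: both boards are flush on the base, with studs at (557,187) and (650,102).

Request:
step_arm([
  {"x": 0.005, "y": 0.001, "z": 0.08, "ax": 0, "ay": 0, "az": 0.006, "grip": -1},
  {"x": 0.005, "y": 0.001, "z": 0.16, "ax": 0, "ay": 0, "az": 0.006, "grip": -1},
  {"x": 0.005, "y": 0.001, "z": 0.2, "ax": 0, "ay": 0, "az": 0.006, "grip": -1},
  {"x": 0.005, "y": 0.001, "z": 0.225, "ax": 0, "ay": 0, "az": 0.006, "grip": -1},
  {"x": 0.005, "y": 0.001, "z": 0.225, "ax": 0, "ay": 0, "az": 0.006, "grip": -1},
  {"x": 0.005, "y": 0.001, "z": 0.225, "ax": 0, "ay": 0, "az": 0.006, "grip": 1},
  {"x": 0.005, "y": 0.001, "z": 0.225, "ax": 0, "ay": 0, "az": 0.006, "grip": 1},
  {"x": 0.005, "y": 0.001, "z": 0.225, "ax": 0, "ay": 0, "az": 0.006, "grip": 1},
  {"x": 0.005, "y": 0.001, "z": 0.225, "ax": 0, "ay": 0, "az": 0.006, "grip": 1},
  {"x": 0.005, "y": 0.001, "z": 0.225, "ax": 0, "ay": 0, "az": 0.006, "grip": 1},
], force=70)

```text
time: 19.55
tool_pos: [0.6202, -0.2531, 0.0066]
tcp_rot: [3.139, -0.057, 0.007]
wrist_force: [0.0, 1.2, 5.9]
width: 0.681
grip_force: 78.8
```

Request:
step_arm([
  {"x": 0, "y": 0, "z": -0.08, "ax": 0, "ay": 0, "az": 0, "grip": 1},
  {"x": 0, "y": 0, "z": -0.16, "ax": 0, "ay": 0, "az": 0, "grip": 1},
  {"x": 0, "y": 0, "z": -0.24, "ax": 0, "ay": 0, "az": 0, "grip": 1},
  {"x": 0, "y": 0, "z": -0.32, "ax": 0, "ay": 0, "az": 0, "grip": 1},
  {"x": 0, "y": 0, "z": -0.32, "ax": 0, "ay": 0, "az": 0, "grip": 1},
  {"x": 0, "y": 0, "z": -0.32, "ax": 0, "ay": 0, "az": 0, "grip": 1},
])

```text
time: 20.15
tool_pos: [0.6185, -0.2524, 0.1649]
tcp_rot: [3.14, -0.057, 0.003]
wrist_force: [-0.7, -0.6, -3.0]
width: 0.682
grip_force: 77.8
```

Run:
```python
from h import *
chain([(600,-170,165,-65)],[(580,-80,165,-36)],[(558.5,12,160,-6.5)])
```

```text
t 20.1 tcp [ 618.5 -252.4  164.9] yawY -92.1 tilt 0.14 q6 68.0 F [-0.7 -0.6 -3. ] w 58.0 g 77.8
(600, -170, 165, -65) xyz [-0.043 -0.163 -0.   ] turn [ 0.003 -0.004 -0.902] rows 3.2
--
(580, -80, 165, -36) xyz [ 0.04 -0.18  0.  ] turn [ 0.     0.    -0.967] rows 3.4
--
(558.5, 12, 160, -6.5) xyz [ 0.124 -0.143  0.01 ] turn [ 0.     0.    -0.983] rows 3.4
--
```

Request:
step_arm([
  {"x": -0.043, "y": -0.163, "z": 0, "ax": 0, "ay": 0, "az": -0.902, "grip": 1},
  {"x": -0.043, "y": -0.163, "z": 0, "ax": 0, "ay": 0, "az": -0.902, "grip": 1},
  {"x": -0.043, "y": -0.163, "z": 0, "ax": 0, "ay": 0, "az": -0.902, "grip": 1},
  {"x": -0.043, "y": -0.163, "z": 0, "ax": 0, "ay": 0, "az": -0.902, "grip": 1},
  {"x": -0.043, "y": -0.163, "z": 0, "ax": 0, "ay": 0, "az": -0.902, "grip": 1},
])

```text
time: 20.65
tool_pos: [0.5982, -0.1698, 0.1614]
tcp_rot: [-3.066, -0.675, 0.005]
wrist_force: [0.5, -0.3, -3.2]
width: 0.675
grip_force: 77.9
```

Request:
step_arm([
  {"x": 0.04, "y": -0.18, "z": 0, "ax": 0, "ay": 0, "az": -0.967, "grip": 1},
  {"x": 0.04, "y": -0.18, "z": 0, "ax": 0, "ay": 0, "az": -0.967, "grip": 1},
  {"x": 0.04, "y": -0.18, "z": 0, "ax": 0, "ay": 0, "az": -0.967, "grip": 1},
  {"x": 0.04, "y": -0.18, "z": 0, "ax": 0, "ay": 0, "az": -0.967, "grip": 1},
  {"x": 0.04, "y": -0.18, "z": 0, "ax": 0, "ay": 0, "az": -0.967, "grip": 1},
])

```text
time: 21.15
tool_pos: [0.5794, -0.0802, 0.1629]
tcp_rot: [-2.801, -1.422, 0.002]
wrist_force: [0.8, -0.2, -3.7]
width: 0.681
grip_force: 78.0
```

Request:
step_arm([
  {"x": 0.124, "y": -0.143, "z": 0.01, "ax": 0, "ay": 0, "az": -0.983, "grip": 1},
  {"x": 0.124, "y": -0.143, "z": 0.01, "ax": 0, "ay": 0, "az": -0.983, "grip": 1},
  {"x": 0.124, "y": -0.143, "z": 0.01, "ax": 0, "ay": 0, "az": -0.983, "grip": 1},
  {"x": 0.124, "y": -0.143, "z": 0.01, "ax": 0, "ay": 0, "az": -0.983, "grip": 1},
  {"x": 0.124, "y": -0.143, "z": 0.01, "ax": 0, "ay": 0, "az": -0.983, "grip": 1},
  {"x": 0.124, "y": -0.143, "z": 0.01, "ax": 0, "ay": 0, "az": -0.983, "grip": 1},
  {"x": 0.124, "y": -0.143, "z": 0.01, "ax": 0, "ay": 0, "az": -0.983, "grip": 1},
])

```text
time: 21.85
tool_pos: [0.5583, 0.0116, 0.1586]
tcp_rot: [-2.347, -2.088, 0.0]
wrist_force: [0.9, -0.6, -2.6]
width: 0.678
grip_force: 78.0
```

Run:
```python
from h import *
chain([(558.5,12,160,-6.5)])
c=cam('side'); z=bot.read_state()['tool_pos'][2]-.0066+.022
k=blob(c,'blue',proj(c,[.559,.013,z])[0],40); a,b,w=rect(c,k,z); print(a,b,w)
C=cv2.convexHull(k)[:,0,:]; P=cast(c,C,z)*1000; e=np.array([.113,.9935,0]); n=np.array([.9935,-.113,0]); print('end +x at',(P@e).max(),'tcp',np.array(bot.read_state()['tool_pos'])*1000@e)
print('edge y', (P@n).min(),(P@n).max(), 'tcp',np.array(bot.read_state()['tool_pos'])*1000@n)
u=proj(c,[.559,.0147,.14])[0].astype(int); o=u-[60,45]
im=cv2.resize(c['img'][o[1]:o[1]+90,o[0]:o[0]+120,::-1],(600,450),interpolation=cv2.INTER_CUBIC); cv2.polylines(im,[((k-o+.5)*5).astype(int)],True,(0,255,0),1); cv2.imwrite('pics/p4.png',im)
```

```text
t 21.9 tcp [558.3  11.6 158.6] yawY -6.7 tilt 0.02 q6 5.0 F [ 0.9 -0.6 -2.6] w 57.7 g 78.0
(558.5, 12, 160, -6.5) xyz [ 0.001  0.    -0.003] turn [-0.001  0.    -0.007] rows 0.0
--
[559.89752197  26.46492386] 84.7738265991211 (77.49293518066406, 35.47093963623047)
end +x at 128.6228095225332 tcp 74.67042994470839
edge y 535.698099880687 571.5472050214548 tcp 553.3777827318705
```

View pics/p4.png

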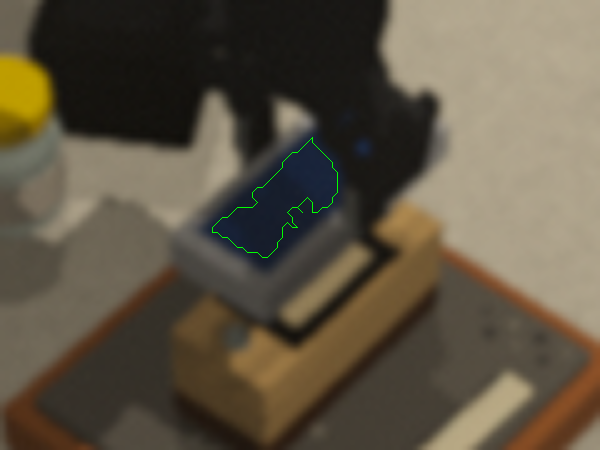

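The cover is held level over the stack, with board studs visible at (235,335). I estimate it about 3 mm short towards the near-left end, so I'll shift it and descend gently.

Request:
step_arm([
  {"x": 0.006, "y": -0.001, "z": 0.04, "ax": 0, "ay": 0, "az": 0, "grip": 1},
  {"x": 0.006, "y": -0.001, "z": 0.06, "ax": 0, "ay": 0, "az": 0, "grip": 1},
  {"x": 0.006, "y": -0.001, "z": 0.075, "ax": 0, "ay": 0, "az": 0, "grip": 1},
  {"x": 0.006, "y": -0.001, "z": 0.082, "ax": 0, "ay": 0, "az": 0, "grip": 1},
  {"x": 0.006, "y": -0.001, "z": 0.082, "ax": 0, "ay": 0, "az": 0, "grip": 1},
])

```text
time: 22.4
tool_pos: [0.558, 0.015, 0.1175]
tcp_rot: [-2.344, -2.091, 0.001]
wrist_force: [0.0, 0.1, -2.7]
width: 0.679
grip_force: 78.1
```

Request:
step_arm([
  {"x": 0, "y": 0, "z": 0.004, "ax": 0, "ay": 0, "az": 0, "grip": 1},
  {"x": 0, "y": 0, "z": 0.008, "ax": 0, "ay": 0, "az": 0, "grip": 1},
  {"x": 0, "y": 0, "z": 0.01, "ax": 0, "ay": 0, "az": 0, "grip": 1},
  {"x": 0, "y": 0, "z": 0.01, "ax": 0, "ay": 0, "az": 0, "grip": 1},
])

```text
time: 22.8
tool_pos: [0.5583, 0.0152, 0.1129]
tcp_rot: [2.344, 2.091, 0.001]
wrist_force: [0.8, -1.9, -2.5]
width: 0.678
grip_force: 78.0
```

Request:
step_arm([
  {"x": 0, "y": 0, "z": 0.005, "ax": 0, "ay": 0, "az": 0, "grip": 1},
  {"x": 0, "y": 0, "z": 0.01, "ax": 0, "ay": 0, "az": 0, "grip": 1},
  {"x": 0, "y": 0, "z": 0.012, "ax": 0, "ay": 0, "az": 0, "grip": 1},
  {"x": 0, "y": 0, "z": 0.012, "ax": 0, "ay": 0, "az": 0, "grip": 1},
])

```text
time: 23.2
tool_pos: [0.5585, 0.0152, 0.1105]
tcp_rot: [2.343, 2.091, 0.001]
wrist_force: [-8.7, -2.8, 18.8]
width: 0.678
grip_force: 80.4
```

Request:
step_arm([
  {"x": 0, "y": 0, "z": 0.004, "ax": 0, "ay": 0, "az": 0, "grip": 1},
  {"x": 0, "y": 0, "z": 0.004, "ax": 0, "ay": 0, "az": 0, "grip": 1},
  {"x": 0, "y": 0, "z": -0.006, "ax": 0, "ay": 0, "az": 0, "grip": -1},
  {"x": 0, "y": 0, "z": -0.006, "ax": 0, "ay": 0, "az": 0, "grip": -1},
  {"x": 0, "y": 0, "z": -0.006, "ax": 0, "ay": 0, "az": 0, "grip": -1},
  {"x": 0, "y": 0, "z": -0.006, "ax": 0, "ay": 0, "az": 0, "grip": -1},
  {"x": 0, "y": 0, "z": -0.08, "ax": 0, "ay": 0, "az": 0, "grip": -1},
  {"x": 0, "y": 0, "z": -0.16, "ax": 0, "ay": 0, "az": 0, "grip": -1},
  {"x": 0, "y": 0, "z": -0.22, "ax": 0, "ay": 0, "az": 0, "grip": -1},
  {"x": 0, "y": 0, "z": -0.22, "ax": 0, "ay": 0, "az": 0, "grip": -1},
])

```text
time: 24.2
tool_pos: [0.5615, 0.0153, 0.222]
tcp_rot: [2.339, 2.088, 0.011]
wrist_force: [0.6, -0.1, 0.3]
width: 1.0
grip_force: 0.0
```

Run:
```python
from h import *
chain()
for n in('top','side'):
    c=cam(n)
    for nm,X in(('w1',(538,409,20)),('w2',(423,-250,20))):
        k=blob(c,'brass',proj(c,np.array(X)/1000)[0],28); f=blob(c,'dark',proj(c,np.array(X)/1000+[.06,.0 if nm=='w1' else -.017,.0])[0],12)
        P=(cast(c,k,.02)*1000)[:,:2]; F=(cast(c,f,.02)*1000)[:,:2]
        ce,a,w=rect(c,k,.02); fc,_,_=rect(c,f,.02)
        # knob: brass points in the 16 mm nearest the free end
        d=ce-fc; d/=np.linalg.norm(d); s=P@d; K=P[s>s.max()-20]; nn=np.array([-d[1],d[0]]); t=K@nn
        print(n,nm,'foot',fc.round(1),'dir deg',np.degrees(np.arctan2(d[1],d[0])).round(1),'knob',(d*(s.max()-8-0)+nn*(t.max()+t.min())/2).round(1),'width',(np.ptp(t)).round(1))
```

```text
t 24.2 tcp [561.5  15.3 222. ] yawY -6.5 tilt 0.53 q6 6.0 F [ 0.6 -0.1  0.3] w 85.0 g 0.0
top w1 foot [598.9 417.5] dir deg -171.7 knob [496.3 407.9] width 36.9
top w2 foot [ 483.6 -266.7] dir deg 163.8 knob [ 382.5 -244.2] width 33.9
side w1 foot [599.3 415.3] dir deg -176.0 knob [493.3 406.9] width 39.3
side w2 foot [ 483.3 -266.4] dir deg 167.9 knob [ 378.1 -246.9] width 45.4
```

Run:
```python
from h import *
chain([(545,130,200,20)],[(520,270,180,47)],[(495,407.5,150,75)],[(495,407.5,80,93)])
```

```text
t 24.3 tcp [558.4  15.3 217. ] yawY -6.5 tilt 0.05 q6 6.0 F [ 0.7 -0.2 -0.9] w 85.4 g 0.0
(545, 130, 200, 20) xyz [ 0.225 -0.053  0.034] turn [ 0.002  0.    -0.884] rows 3.1
--
(520, 270, 180, 47) xyz [0.28  0.049 0.04 ] turn [ 0.   0.  -0.9] rows 3.1
--
(495, 407.5, 150, 75) xyz [0.224 0.167 0.06 ] turn [ 0.     0.    -0.933] rows 3.3
--
(495, 407.5, 80, 93) xyz [0.   0.   0.14] turn [ 0.   0.  -0.6] rows 2.1
--
```

Request:
step_arm([
  {"x": 0.225, "y": -0.053, "z": 0.034, "ax": 0, "ay": 0, "az": -0.884, "grip": -1},
  {"x": 0.225, "y": -0.053, "z": 0.034, "ax": 0, "ay": 0, "az": -0.884, "grip": -1},
  {"x": 0.225, "y": -0.053, "z": 0.034, "ax": 0, "ay": 0, "az": -0.884, "grip": -1},
  {"x": 0.225, "y": -0.053, "z": 0.034, "ax": 0, "ay": 0, "az": -0.884, "grip": -1},
  {"x": 0.225, "y": -0.053, "z": 0.034, "ax": 0, "ay": 0, "az": -0.884, "grip": -1},
])

```text
time: 24.8
tool_pos: [0.5433, 0.1298, 0.1977]
tcp_rot: [-1.802, -2.571, 0.005]
wrist_force: [0.6, -0.2, -0.2]
width: 1.002
grip_force: 0.0
```

Request:
step_arm([
  {"x": 0.28, "y": 0.049, "z": 0.04, "ax": 0, "ay": 0, "az": -0.9, "grip": -1},
  {"x": 0.28, "y": 0.049, "z": 0.04, "ax": 0, "ay": 0, "az": -0.9, "grip": -1},
  {"x": 0.28, "y": 0.049, "z": 0.04, "ax": 0, "ay": 0, "az": -0.9, "grip": -1},
  {"x": 0.28, "y": 0.049, "z": 0.04, "ax": 0, "ay": 0, "az": -0.9, "grip": -1},
  {"x": 0.28, "y": 0.049, "z": 0.04, "ax": 0, "ay": 0, "az": -0.9, "grip": -1},
])

```text
time: 25.3
tool_pos: [0.5194, 0.2694, 0.1789]
tcp_rot: [-1.153, -2.922, 0.003]
wrist_force: [-0.2, 0.3, -0.0]
width: 0.999
grip_force: 0.0
```

Request:
step_arm([
  {"x": 0.224, "y": 0.167, "z": 0.06, "ax": 0, "ay": 0, "az": -0.933, "grip": -1},
  {"x": 0.224, "y": 0.167, "z": 0.06, "ax": 0, "ay": 0, "az": -0.933, "grip": -1},
  {"x": 0.224, "y": 0.167, "z": 0.06, "ax": 0, "ay": 0, "az": -0.933, "grip": -1},
  {"x": 0.224, "y": 0.167, "z": 0.06, "ax": 0, "ay": 0, "az": -0.933, "grip": -1},
  {"x": 0.224, "y": 0.167, "z": 0.06, "ax": 0, "ay": 0, "az": -0.933, "grip": -1},
])

```text
time: 25.8
tool_pos: [0.4952, 0.4063, 0.1491]
tcp_rot: [-0.414, -3.114, 0.002]
wrist_force: [1.0, -0.3, 0.9]
width: 0.999
grip_force: 0.0
```

Request:
step_arm([
  {"x": 0, "y": 0, "z": 0.14, "ax": 0, "ay": 0, "az": -0.6, "grip": -1},
  {"x": 0, "y": 0, "z": 0.14, "ax": 0, "ay": 0, "az": -0.6, "grip": -1},
  {"x": 0, "y": 0, "z": 0.14, "ax": 0, "ay": 0, "az": -0.6, "grip": -1},
  {"x": 0, "y": 0, "z": 0.14, "ax": 0, "ay": 0, "az": -0.6, "grip": -1},
  {"x": 0, "y": 0, "z": 0.14, "ax": 0, "ay": 0, "az": -0.6, "grip": -1},
])

```text
time: 26.3
tool_pos: [0.4967, 0.4075, 0.0822]
tcp_rot: [-0.075, 3.137, 0.003]
wrist_force: [0.9, -1.0, 0.4]
width: 0.999
grip_force: 0.0
```

Run:
```python
from h import *
chain([(495,407.5,2,93)]); v=[]
for n,X in(('side',[.51,.408,.04]),('top',[.56,.0147,.126])):
    c=cam(n); u=proj(c,X)[0].astype(int); v.append(cv2.resize(c['img'][u[1]-45:u[1]+45,u[0]-60:u[0]+60,::-1],(400,300),interpolation=cv2.INTER_CUBIC))
    if n=='top':
        k=blob(c,'blue',u,30); print([np.round(a,1) for a in rect(c,k,.126)])
cv2.imwrite('pics/p5.png',np.hstack(v))
```

```text
t 26.3 tcp [496.7 407.5  82.2] yawY 92.7 tilt 0.22 q6 -56.0 F [ 0.9 -1.   0.4] w 84.9 g 0.0
(495, 407.5, 2, 93) xyz [ 0.004 -0.     0.16 ] turn [ 0.004  0.006 -0.009] rows 1.6
--
[array([559.8,  14.7]), np.float64(83.7), array([115. ,  39.9])]
```

View pics/p5.png

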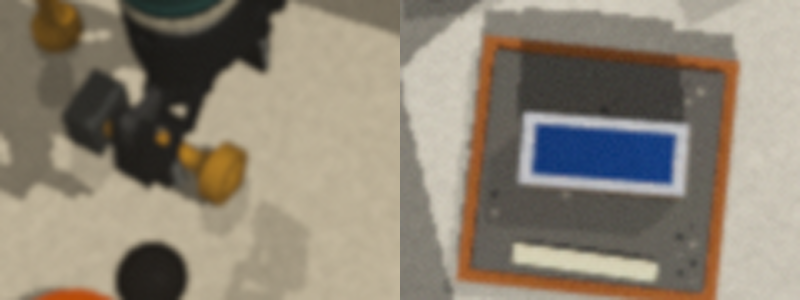

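Left crop: fingers above the weight, with the knob at (222,172). The apparent offset is parallax. Right crop: the cover sits square on the stack. Now I'll descend and grip the knob.

Request:
step_arm([
  {"x": 0.002, "y": 0, "z": 0.08, "ax": 0, "ay": 0, "az": 0, "grip": -1},
  {"x": 0.002, "y": 0, "z": 0.13, "ax": 0, "ay": 0, "az": 0, "grip": -1},
  {"x": 0.002, "y": 0, "z": 0.16, "ax": 0, "ay": 0, "az": 0, "grip": -1},
  {"x": 0.002, "y": 0, "z": 0.16, "ax": 0, "ay": 0, "az": 0, "grip": -1},
  {"x": 0.002, "y": 0, "z": 0.16, "ax": 0, "ay": 0, "az": 0, "grip": 1},
  {"x": 0.002, "y": 0, "z": 0.16, "ax": 0, "ay": 0, "az": 0, "grip": 1},
  {"x": 0.002, "y": 0, "z": 0.16, "ax": 0, "ay": 0, "az": 0, "grip": 1},
  {"x": 0.002, "y": 0, "z": 0.16, "ax": 0, "ay": 0, "az": 0, "grip": 1},
  {"x": 0.002, "y": 0, "z": 0.16, "ax": 0, "ay": 0, "az": 0, "grip": 1},
  {"x": 0.002, "y": 0, "z": 0.16, "ax": 0, "ay": 0, "az": 0, "grip": 1},
], force=50)

```text
time: 27.4
tool_pos: [0.4947, 0.4084, 0.0018]
tcp_rot: [-0.082, 3.138, 0.003]
wrist_force: [-0.8, -1.0, 5.5]
width: 0.45
grip_force: 49.6
```

Request:
step_arm([
  {"x": 0, "y": 0, "z": -0.08, "ax": 0, "ay": 0, "az": 0, "grip": 1},
  {"x": 0, "y": 0, "z": -0.16, "ax": 0, "ay": 0, "az": 0, "grip": 1},
  {"x": 0, "y": 0, "z": -0.24, "ax": 0, "ay": 0, "az": 0, "grip": 1},
  {"x": 0, "y": 0, "z": -0.32, "ax": 0, "ay": 0, "az": 0, "grip": 1},
  {"x": 0, "y": 0, "z": -0.4, "ax": 0, "ay": 0, "az": 0, "grip": 1},
  {"x": 0, "y": 0, "z": -0.48, "ax": 0, "ay": 0, "az": 0, "grip": 1},
  {"x": 0, "y": 0, "z": -0.56, "ax": 0, "ay": 0, "az": 0, "grip": 1},
  {"x": 0, "y": 0, "z": -0.56, "ax": 0, "ay": 0, "az": 0, "grip": 1},
  {"x": 0, "y": 0, "z": -0.56, "ax": 0, "ay": 0, "az": 0, "grip": 1},
])

```text
time: 28.3
tool_pos: [0.4935, 0.4074, 0.2804]
tcp_rot: [-0.082, 3.14, 0.001]
wrist_force: [-0.3, 0.2, -4.6]
width: 0.451
grip_force: 50.7
```

Run:
```python
from h import *
chain(); c=cam('side'); p=np.array(bot.read_state()['tool_pos']); u=proj(c,p)[0].astype(int)
cv2.imwrite('pics/p6.png',cv2.resize(c['img'][u[1]-60:u[1]+60,u[0]-80:u[0]+80,::-1],(400,300),interpolation=cv2.INTER_CUBIC))
```

```text
t 28.3 tcp [493.5 407.4 280.4] yawY 93.0 tilt 0.07 q6 -56.0 F [-0.3  0.2 -4.6] w 38.3 g 50.7
```

View pics/p6.png

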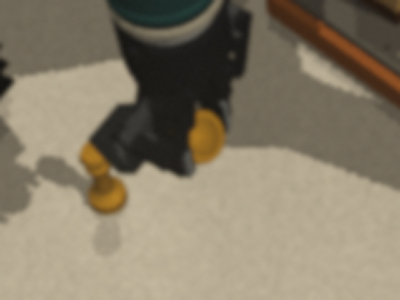

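The weight is lifted level, knob at (207,137) between the pads and foot at (125,137). The stamp at (107,193) still stands in the background. Next I'll ease the grip.

Request:
step_arm([
  {"x": 0, "y": 0, "z": 0, "ax": 0, "ay": 0, "az": 0, "grip": 1},
  {"x": 0, "y": 0, "z": 0, "ax": 0, "ay": 0, "az": 0, "grip": 1},
  {"x": 0, "y": 0, "z": 0, "ax": 0, "ay": 0, "az": 0, "grip": 1},
], force=20)

```text
time: 28.65
tool_pos: [0.4929, 0.4069, 0.2776]
tcp_rot: [0.082, -3.138, 0.003]
wrist_force: [-0.1, -0.5, -3.0]
width: 0.448
grip_force: 50.7
```

Request:
step_arm([
  {"x": 0, "y": 0, "z": 0, "ax": 0, "ay": 0, "az": 0, "grip": 1},
  {"x": 0, "y": 0, "z": 0, "ax": 0, "ay": 0, "az": 0, "grip": 1},
], force=8)

```text
time: 28.85
tool_pos: [0.4936, 0.4073, 0.2794]
tcp_rot: [0.082, -3.14, 0.001]
wrist_force: [0.5, 0.6, -4.1]
width: 0.448
grip_force: 50.7
```

Request:
step_arm([
  {"x": 0, "y": 0, "z": 0, "ax": 0, "ay": 0, "az": 0, "grip": 0.2},
  {"x": 0, "y": 0, "z": 0, "ax": 0, "ay": 0, "az": 0, "grip": 0.2},
], force=20)

```text
time: 29.05
tool_pos: [0.4937, 0.4074, 0.2799]
tcp_rot: [-0.082, 3.14, 0.0]
wrist_force: [-0.7, 0.8, -3.9]
width: 0.446
grip_force: 50.7
```

Request:
step_arm([
  {"x": 0, "y": 0, "z": 0, "ax": 0, "ay": 0, "az": 0, "grip": 0.12},
  {"x": 0, "y": 0, "z": 0, "ax": 0, "ay": 0, "az": 0, "grip": 0.12},
])

```text
time: 29.25
tool_pos: [0.4936, 0.4074, 0.2799]
tcp_rot: [-0.082, 3.14, 0.0]
wrist_force: [-0.4, -0.4, -3.4]
width: 0.448
grip_force: 50.7
```

Request:
step_arm([
  {"x": 0, "y": 0, "z": 0, "ax": 0, "ay": 0, "az": 0, "grip": 0.11},
  {"x": 0, "y": 0, "z": 0, "ax": 0, "ay": 0, "az": 0, "grip": 0.11},
])

```text
time: 29.45
tool_pos: [0.4936, 0.4074, 0.2798]
tcp_rot: [-0.082, 3.14, 0.0]
wrist_force: [-0.4, -0.5, -3.4]
width: 0.447
grip_force: 50.7
```

Request:
step_arm([
  {"x": 0, "y": 0, "z": 0.08, "ax": 0, "ay": 0, "az": 0, "grip": 0.11},
  {"x": 0, "y": 0, "z": 0.16, "ax": 0, "ay": 0, "az": 0, "grip": 0.11},
  {"x": 0, "y": 0, "z": 0.24, "ax": 0, "ay": 0, "az": 0, "grip": 0.11},
  {"x": 0, "y": 0, "z": 0.32, "ax": 0, "ay": 0, "az": 0, "grip": 0.11},
  {"x": 0, "y": 0, "z": 0.335, "ax": 0, "ay": 0, "az": 0, "grip": 0.11},
  {"x": 0, "y": 0, "z": 0.335, "ax": 0, "ay": 0, "az": 0, "grip": 0.11},
])

```text
time: 30.05
tool_pos: [0.4922, 0.4064, 0.1103]
tcp_rot: [0.082, -3.137, 0.004]
wrist_force: [0.2, 0.3, -3.2]
width: 0.45
grip_force: 50.3
```

Request:
step_arm([
  {"x": 0, "y": 0, "z": 0, "ax": 0, "ay": 0, "az": 0, "grip": 0.105},
  {"x": 0, "y": 0, "z": 0, "ax": 0, "ay": 0, "az": 0, "grip": 0.105},
])

```text
time: 30.25
tool_pos: [0.4957, 0.409, 0.1158]
tcp_rot: [-0.082, 3.136, 0.005]
wrist_force: [-0.5, 0.1, -3.8]
width: 0.45
grip_force: 48.4
```

Request:
step_arm([
  {"x": 0, "y": 0, "z": 0, "ax": 0, "ay": 0, "az": 0, "grip": 0.1},
  {"x": 0, "y": 0, "z": 0, "ax": 0, "ay": 0, "az": 0, "grip": 0.1},
])

```text
time: 30.45
tool_pos: [0.4945, 0.4081, 0.1142]
tcp_rot: [-0.082, 3.138, 0.003]
wrist_force: [-0.3, 0.0, -3.0]
width: 0.453
grip_force: 41.4
```

Request:
step_arm([
  {"x": 0, "y": 0, "z": 0, "ax": 0, "ay": 0, "az": 0, "grip": 0.09},
  {"x": 0, "y": 0, "z": 0, "ax": 0, "ay": 0, "az": 0, "grip": 0.09},
])

```text
time: 30.65
tool_pos: [0.4938, 0.4075, 0.1127]
tcp_rot: [-0.082, 3.14, 0.001]
wrist_force: [-0.1, 0.2, -3.7]
width: 0.457
grip_force: 28.0
```

Request:
step_arm([
  {"x": 0, "y": 0, "z": 0, "ax": 0, "ay": 0, "az": 0, "grip": 0.083},
  {"x": 0, "y": 0, "z": 0, "ax": 0, "ay": 0, "az": 0, "grip": 0.083},
])

```text
time: 30.85
tool_pos: [0.4934, 0.4073, 0.1121]
tcp_rot: [0.082, -3.14, 0.0]
wrist_force: [0.2, -0.1, -3.7]
width: 0.456
grip_force: 18.9
```

Request:
step_arm([
  {"x": 0, "y": 0, "z": 0, "ax": 0, "ay": 0, "az": 0, "grip": 0.079},
  {"x": 0, "y": 0, "z": 0, "ax": 0, "ay": 0, "az": 0, "grip": 0.076},
  {"x": 0, "y": 0, "z": 0, "ax": 0, "ay": 0, "az": 0, "grip": 0.075},
  {"x": 0, "y": 0, "z": 0, "ax": 0, "ay": 0, "az": 0, "grip": 0.075},
  {"x": 0, "y": 0, "z": 0, "ax": 0, "ay": 0, "az": 0, "grip": 0.075},
  {"x": 0, "y": 0, "z": 0, "ax": 0, "ay": 0, "az": 0, "grip": 0.075},
  {"x": 0, "y": 0, "z": 0, "ax": 0, "ay": 0, "az": 0, "grip": 0.075},
  {"x": 0, "y": 0, "z": 0, "ax": 0, "ay": 0, "az": 0, "grip": 0.075},
  {"x": 0, "y": 0, "z": 0, "ax": 0, "ay": 0, "az": 0, "grip": 0.075},
  {"x": 0, "y": 0, "z": 0, "ax": 0, "ay": 0, "az": 0, "grip": 0.075},
])

```text
time: 31.85
tool_pos: [0.4936, 0.4074, 0.1123]
tcp_rot: [-0.082, 3.141, 0.0]
wrist_force: [-0.6, 0.3, -3.2]
width: 0.464
grip_force: 9.8
```

Run:
```python
from h import *
chain(); c=cam('side'); p=np.array(bot.read_state()['tool_pos']); u=proj(c,p)[0].astype(int)
cv2.imwrite('pics/p7.png',cv2.resize(c['img'][u[1]-60:u[1]+60,u[0]-80:u[0]+80,::-1],(400,300),interpolation=cv2.INTER_CUBIC))
```

```text
t 31.9 tcp [493.6 407.4 112.3] yawY 93.0 tilt 0.0 q6 -56.0 F [-0.6  0.3 -3.2] w 39.4 g 9.8
```

View pics/p7.png

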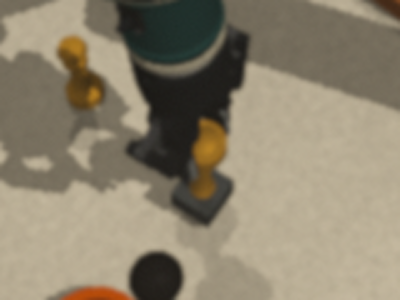

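The weight now hangs foot down, knob at (210,143) and foot at (203,197), close to plumb. I'll let it settle, regrip, and carry it.

Request:
step_arm([
  {"x": 0, "y": 0, "z": 0, "ax": 0, "ay": 0, "az": 0, "grip": 0.074},
  {"x": 0, "y": 0, "z": 0, "ax": 0, "ay": 0, "az": 0, "grip": 0.074},
  {"x": 0, "y": 0, "z": 0, "ax": 0, "ay": 0, "az": 0, "grip": 0.074},
  {"x": 0, "y": 0, "z": 0, "ax": 0, "ay": 0, "az": 0, "grip": 0.074},
  {"x": 0, "y": 0, "z": 0, "ax": 0, "ay": 0, "az": 0, "grip": 1},
  {"x": 0, "y": 0, "z": 0, "ax": 0, "ay": 0, "az": 0, "grip": 1},
  {"x": 0, "y": 0, "z": 0, "ax": 0, "ay": 0, "az": 0, "grip": 1},
  {"x": 0, "y": 0, "z": 0, "ax": 0, "ay": 0, "az": 0, "grip": 1},
], force=50)

```text
time: 32.7
tool_pos: [0.4936, 0.4074, 0.1123]
tcp_rot: [-0.082, 3.14, 0.0]
wrist_force: [-0.2, 0.1, -3.5]
width: 0.446
grip_force: 50.5
```

Request:
step_arm([
  {"x": 0, "y": 0, "z": -0.08, "ax": 0, "ay": 0, "az": 0, "grip": 1},
  {"x": 0, "y": 0, "z": -0.16, "ax": 0, "ay": 0, "az": 0, "grip": 1},
  {"x": 0, "y": 0, "z": -0.24, "ax": 0, "ay": 0, "az": 0, "grip": 1},
  {"x": 0, "y": 0, "z": -0.32, "ax": 0, "ay": 0, "az": 0, "grip": 1},
  {"x": 0, "y": 0, "z": -0.36, "ax": 0, "ay": 0, "az": 0, "grip": 1},
  {"x": 0, "y": 0, "z": -0.36, "ax": 0, "ay": 0, "az": 0, "grip": 1},
  {"x": 0, "y": 0, "z": -0.36, "ax": 0, "ay": 0, "az": 0, "grip": 1},
])

```text
time: 33.4
tool_pos: [0.4934, 0.4072, 0.2918]
tcp_rot: [0.082, -3.14, 0.0]
wrist_force: [-0.0, -0.9, -4.0]
width: 0.449
grip_force: 51.9
```

Run:
```python
from h import *
chain([(510,300,290,66)],[(530,200,290,38)],[(550,120,290,10)],[(563.8,53.7,280,-6.3)])
```

```text
t 33.4 tcp [493.4 407.2 291.8] yawY 93.0 tilt 0.01 q6 -56.0 F [-0.  -0.9 -4. ] w 38.1 g 51.9
(510, 300, 290, 66) xyz [-0.022 -0.216  0.004] turn [-0.  -0.   0.9] rows 3.1
--
(530, 200, 290, 38) xyz [-0.118 -0.166  0.   ] turn [0.    0.    0.933] rows 3.3
--
(550, 120, 290, 10) xyz [-0.151 -0.067  0.   ] turn [0.    0.    0.933] rows 3.3
--
(563.8, 53.7, 280, -6.3) xyz [-0.135  0.004  0.02 ] turn [0.    0.    0.543] rows 1.9
--
```

Request:
step_arm([
  {"x": -0.01, "y": -0.1, "z": 0, "ax": 0, "ay": 0, "az": 0.4, "grip": 1},
  {"x": -0.022, "y": -0.216, "z": 0, "ax": 0, "ay": 0, "az": 0.9, "grip": 1},
  {"x": -0.022, "y": -0.216, "z": 0, "ax": 0, "ay": 0, "az": 0.9, "grip": 1},
  {"x": -0.022, "y": -0.216, "z": 0, "ax": 0, "ay": 0, "az": 0.9, "grip": 1},
  {"x": -0.022, "y": -0.216, "z": 0, "ax": 0, "ay": 0, "az": 0.9, "grip": 1},
])

```text
time: 33.9
tool_pos: [0.5094, 0.3, 0.29]
tcp_rot: [-0.649, -3.071, 0.002]
wrist_force: [0.7, -0.0, -3.2]
width: 0.45
grip_force: 52.6
```

Request:
step_arm([
  {"x": -0.118, "y": -0.166, "z": 0, "ax": 0, "ay": 0, "az": 0.933, "grip": 1},
  {"x": -0.118, "y": -0.166, "z": 0, "ax": 0, "ay": 0, "az": 0.933, "grip": 1},
  {"x": -0.118, "y": -0.166, "z": 0, "ax": 0, "ay": 0, "az": 0.933, "grip": 1},
  {"x": -0.118, "y": -0.166, "z": 0, "ax": 0, "ay": 0, "az": 0.933, "grip": 1},
  {"x": -0.118, "y": -0.166, "z": 0, "ax": 0, "ay": 0, "az": 0.933, "grip": 1},
])

```text
time: 34.4
tool_pos: [0.5301, 0.201, 0.2913]
tcp_rot: [-1.372, -2.825, 0.001]
wrist_force: [-0.3, 0.2, -3.9]
width: 0.45
grip_force: 53.2
```

Request:
step_arm([
  {"x": -0.151, "y": -0.067, "z": 0, "ax": 0, "ay": 0, "az": 0.933, "grip": 1},
  {"x": -0.151, "y": -0.067, "z": 0, "ax": 0, "ay": 0, "az": 0.933, "grip": 1},
  {"x": -0.151, "y": -0.067, "z": 0, "ax": 0, "ay": 0, "az": 0.933, "grip": 1},
  {"x": -0.151, "y": -0.067, "z": 0, "ax": 0, "ay": 0, "az": 0.933, "grip": 1},
  {"x": -0.151, "y": -0.067, "z": 0, "ax": 0, "ay": 0, "az": 0.933, "grip": 1},
])

```text
time: 34.9
tool_pos: [0.5504, 0.1211, 0.2916]
tcp_rot: [-2.014, -2.41, 0.001]
wrist_force: [0.0, -0.2, -4.1]
width: 0.446
grip_force: 53.1
```

Request:
step_arm([
  {"x": -0.135, "y": 0.004, "z": 0.02, "ax": 0, "ay": 0, "az": 0.543, "grip": 1},
  {"x": -0.135, "y": 0.004, "z": 0.02, "ax": 0, "ay": 0, "az": 0.543, "grip": 1},
  {"x": -0.135, "y": 0.004, "z": 0.02, "ax": 0, "ay": 0, "az": 0.543, "grip": 1},
  {"x": -0.135, "y": 0.004, "z": 0.02, "ax": 0, "ay": 0, "az": 0.543, "grip": 1},
  {"x": -0.135, "y": 0.004, "z": 0.02, "ax": 0, "ay": 0, "az": 0.543, "grip": 1},
])

```text
time: 35.4
tool_pos: [0.5642, 0.0554, 0.2823]
tcp_rot: [-2.335, -2.101, -0.001]
wrist_force: [0.6, -0.1, -2.3]
width: 0.45
grip_force: 52.8
```

Run:
```python
from h import *
chain([(563.8,53.7,217,-6.3)]); c=cam('side'); p=np.array(bot.read_state()['tool_pos']); u=proj(c,p-[0,0,.06])[0].astype(int); o=u-[60,45]
im=cv2.resize(c['img'][o[1]:o[1]+90,o[0]:o[0]+120,::-1],(600,450),interpolation=cv2.INTER_CUBIC); cv2.imwrite('pics/p8.png',im); print(o)
# expected foot corners if plumb
k=p+[0,0,.021]; e=np.array([.11,.994,0]); n=np.array([.994,-.11,0])
for z in(-.086,-.112): print(((proj(c,[k+[0,0,z]+a*.02*e+b*.02*n for a,b in((1,1),(1,-1),(-1,-1),(-1,1))])-o+.5)*5).astype(int).tolist())
```

```text
t 35.4 tcp [564.2  55.4 282.3] yawY -6.0 tilt 0.04 q6 9.0 F [ 0.6 -0.1 -2.3] w 38.2 g 52.8
(563.8, 53.7, 217, -6.3) xyz [-0.004 -0.     0.131] turn [-0.    -0.001  0.009] rows 1.3
--
[240 175]
[[244, 241], [310, 282], [366, 232], [300, 192]]
[[246, 279], [311, 319], [366, 269], [301, 230]]
```

View pics/p8.png

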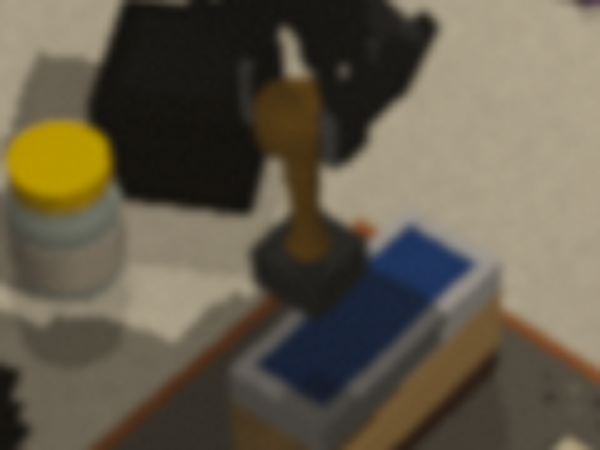

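The weight hangs nearly plumb, foot corners at (253,268), (322,312) and (365,268), over the near end of the cover. I'll lower it.

Request:
step_arm([
  {"x": 0, "y": 0, "z": 0.06, "ax": 0, "ay": 0, "az": 0.009, "grip": 1},
  {"x": 0, "y": 0, "z": 0.1, "ax": 0, "ay": 0, "az": 0.009, "grip": 1},
  {"x": 0, "y": 0, "z": 0.12, "ax": 0, "ay": 0, "az": 0.009, "grip": 1},
  {"x": 0, "y": 0, "z": 0.124, "ax": 0, "ay": 0, "az": 0.009, "grip": 1},
  {"x": 0, "y": 0, "z": 0.124, "ax": 0, "ay": 0, "az": 0.009, "grip": 1},
])

```text
time: 35.95
tool_pos: [0.5656, 0.0548, 0.2248]
tcp_rot: [2.34, 2.092, 0.005]
wrist_force: [-4.3, -0.7, 10.6]
width: 0.453
grip_force: 54.9
```

Request:
step_arm([
  {"x": 0, "y": 0, "z": 0.003, "ax": 0, "ay": 0, "az": 0, "grip": 1},
  {"x": 0, "y": 0, "z": 0.005, "ax": 0, "ay": 0, "az": 0, "grip": 1},
  {"x": 0, "y": 0, "z": 0.005, "ax": 0, "ay": 0, "az": 0, "grip": 1},
])

```text
time: 36.25
tool_pos: [0.566, 0.0547, 0.2248]
tcp_rot: [2.339, 2.091, 0.007]
wrist_force: [-7.4, -1.6, 19.5]
width: 0.445
grip_force: 55.8
```

Request:
step_arm([
  {"x": 0, "y": 0, "z": -0.009, "ax": 0, "ay": 0, "az": 0, "grip": 1},
  {"x": 0, "y": 0, "z": -0.009, "ax": 0, "ay": 0, "az": 0, "grip": 1},
  {"x": 0, "y": 0, "z": -0.009, "ax": 0, "ay": 0, "az": 0, "grip": 0.075},
  {"x": 0, "y": 0, "z": -0.009, "ax": 0, "ay": 0, "az": 0, "grip": 0.07},
  {"x": 0, "y": 0, "z": -0.009, "ax": 0, "ay": 0, "az": 0, "grip": 0.05},
  {"x": 0, "y": 0, "z": -0.009, "ax": 0, "ay": 0, "az": 0, "grip": 0.0},
  {"x": 0, "y": 0, "z": -0.009, "ax": 0, "ay": 0, "az": 0, "grip": -0.3},
  {"x": 0, "y": 0, "z": -0.009, "ax": 0, "ay": 0, "az": 0, "grip": -0.6},
  {"x": 0, "y": 0, "z": -0.009, "ax": 0, "ay": 0, "az": 0, "grip": -1},
  {"x": 0, "y": 0, "z": -0.009, "ax": 0, "ay": 0, "az": 0, "grip": -1},
])

```text
time: 37.25
tool_pos: [0.5642, 0.0541, 0.2221]
tcp_rot: [-2.344, -2.091, 0.0]
wrist_force: [-0.5, 0.2, -0.8]
width: 0.999
grip_force: 0.0
```

Request:
step_arm([
  {"x": 0, "y": 0, "z": -0.04, "ax": 0, "ay": 0, "az": 0, "grip": -1},
  {"x": 0, "y": 0, "z": -0.1, "ax": 0, "ay": 0, "az": 0, "grip": -1},
  {"x": 0, "y": 0, "z": -0.18, "ax": 0, "ay": 0, "az": 0, "grip": -1},
  {"x": 0, "y": 0, "z": -0.18, "ax": 0, "ay": 0, "az": 0, "grip": -1},
])

```text
time: 37.65
tool_pos: [0.5675, 0.0542, 0.3194]
tcp_rot: [2.339, 2.086, 0.014]
wrist_force: [0.7, -1.6, 0.3]
width: 1.002
grip_force: 0.0
```

Run:
```python
from h import *
chain([(530,-60,300,-36)],[(470,-150,250,-58)],[(381,-245,180,-76)],[(381,-245,80,-99)]); c=cam('side'); u=proj(c,[.56,.015,.17])[0].astype(int); o=u-[60,45]
im=cv2.resize(c['img'][o[1]:o[1]+90,o[0]:o[0]+120,::-1],(600,450),interpolation=cv2.INTER_CUBIC); cv2.imwrite('pics/p9.png',im)
```

```text
t 37.6 tcp [567.5  54.2 319.4] yawY -6.5 tilt 0.66 q6 9.0 F [ 0.7 -1.6  0.3] w 85.2 g 0.0
(530, -60, 300, -36) xyz [-0.236 -0.049  0.038] turn [ 0.02  -0.009  0.982] rows 3.4
--
(470, -150, 250, -58) xyz [-0.216  0.009  0.1  ] turn [0.    0.    0.733] rows 2.6
--
(381, -245, 180, -76) xyz [-0.252  0.067  0.14 ] turn [0.  0.  0.6] rows 3.0
--
(381, -245, 80, -99) xyz [0.  0.  0.2] turn [0.    0.    0.767] rows 2.7
--
```

View pics/p9.png

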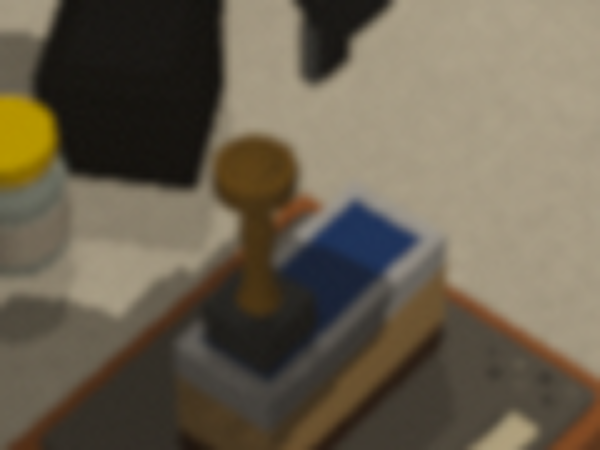

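Weight 1 stands upright, its foot fully on the cover's near end, foot at (260,325). On to weight 2.

Request:
step_arm([
  {"x": -0.236, "y": -0.042, "z": 0.03, "ax": 0, "ay": 0, "az": 0.982, "grip": -1},
  {"x": -0.236, "y": -0.042, "z": 0.03, "ax": 0, "ay": 0, "az": 0.982, "grip": -1},
  {"x": -0.236, "y": -0.042, "z": 0.03, "ax": 0, "ay": 0, "az": 0.982, "grip": -1},
  {"x": -0.236, "y": -0.042, "z": 0.03, "ax": 0, "ay": 0, "az": 0.982, "grip": -1},
  {"x": -0.236, "y": -0.042, "z": 0.03, "ax": 0, "ay": 0, "az": 0.982, "grip": -1},
])

```text
time: 38.2
tool_pos: [0.5289, -0.0615, 0.2957]
tcp_rot: [-2.799, -1.423, 0.003]
wrist_force: [0.5, 0.9, -0.9]
width: 1.004
grip_force: 0.0
```

Request:
step_arm([
  {"x": -0.216, "y": 0.009, "z": 0.1, "ax": 0, "ay": 0, "az": 0.733, "grip": -1},
  {"x": -0.216, "y": 0.009, "z": 0.1, "ax": 0, "ay": 0, "az": 0.733, "grip": -1},
  {"x": -0.216, "y": 0.009, "z": 0.1, "ax": 0, "ay": 0, "az": 0.733, "grip": -1},
  {"x": -0.216, "y": 0.009, "z": 0.1, "ax": 0, "ay": 0, "az": 0.733, "grip": -1},
  {"x": -0.216, "y": 0.009, "z": 0.1, "ax": 0, "ay": 0, "az": 0.733, "grip": -1},
])

```text
time: 38.7
tool_pos: [0.4702, -0.1504, 0.2469]
tcp_rot: [-3.018, -0.869, -0.0]
wrist_force: [0.3, 1.0, 1.0]
width: 0.999
grip_force: 0.0
```

Request:
step_arm([
  {"x": -0.252, "y": 0.067, "z": 0.14, "ax": 0, "ay": 0, "az": 0.6, "grip": -1},
  {"x": -0.252, "y": 0.067, "z": 0.14, "ax": 0, "ay": 0, "az": 0.6, "grip": -1},
  {"x": -0.252, "y": 0.067, "z": 0.14, "ax": 0, "ay": 0, "az": 0.6, "grip": -1},
  {"x": -0.252, "y": 0.067, "z": 0.14, "ax": 0, "ay": 0, "az": 0.6, "grip": -1},
  {"x": -0.252, "y": 0.067, "z": 0.14, "ax": 0, "ay": 0, "az": 0.6, "grip": -1},
])

```text
time: 39.2
tool_pos: [0.3817, -0.2458, 0.1775]
tcp_rot: [-3.118, -0.384, -0.001]
wrist_force: [0.1, -0.3, 0.0]
width: 1.002
grip_force: 0.0
```

Request:
step_arm([
  {"x": 0, "y": 0, "z": 0.18, "ax": 0, "ay": 0, "az": 0.767, "grip": -1},
  {"x": 0, "y": 0, "z": 0.18, "ax": 0, "ay": 0, "az": 0.767, "grip": -1},
  {"x": 0, "y": 0, "z": 0.18, "ax": 0, "ay": 0, "az": 0.767, "grip": -1},
  {"x": 0, "y": 0, "z": 0.18, "ax": 0, "ay": 0, "az": 0.767, "grip": -1},
  {"x": 0, "y": 0, "z": 0.18, "ax": 0, "ay": 0, "az": 0.767, "grip": -1},
])

```text
time: 39.7
tool_pos: [0.3837, -0.2461, 0.089]
tcp_rot: [3.131, -0.238, 0.005]
wrist_force: [0.1, -0.1, 0.4]
width: 1.0
grip_force: 0.0
```

Run:
```python
from h import *
chain([(380.5,-245.5,2,-98.5)])
c=cam('side'); k=blob(c,'brass',proj(c,[.423,-.25,.02])[0],28); print([np.round(v,1) for v in rect(c,k,.02)])
```

```text
t 39.7 tcp [ 383.7 -246.1   89. ] yawY -98.7 tilt 0.2 q6 63.0 F [ 0.1 -0.1  0.4] w 85.0 g 0.0
(380.5, -245.5, 2, -98.5) xyz [-0.007 -0.     0.174] turn [ 0.002 -0.006 -0.006] rows 1.7
--
[array([ 423.1, -251.7]), np.float64(-5.7), array([104.1,  46.6])]
```

Request:
step_arm([
  {"x": -0.003, "y": 0, "z": 0.08, "ax": 0, "ay": 0, "az": 0, "grip": -1},
  {"x": -0.003, "y": 0, "z": 0.14, "ax": 0, "ay": 0, "az": 0, "grip": -1},
  {"x": -0.003, "y": 0, "z": 0.172, "ax": 0, "ay": 0, "az": 0, "grip": -1},
  {"x": -0.003, "y": 0, "z": 0.172, "ax": 0, "ay": 0, "az": 0, "grip": -1},
  {"x": -0.003, "y": 0, "z": 0.172, "ax": 0, "ay": 0, "az": 0, "grip": 1},
  {"x": -0.003, "y": 0, "z": 0.172, "ax": 0, "ay": 0, "az": 0, "grip": 1},
  {"x": -0.003, "y": 0, "z": 0.172, "ax": 0, "ay": 0, "az": 0, "grip": 1},
  {"x": -0.003, "y": 0, "z": 0.172, "ax": 0, "ay": 0, "az": 0, "grip": 1},
  {"x": -0.003, "y": 0, "z": 0.172, "ax": 0, "ay": 0, "az": 0, "grip": 1},
  {"x": -0.003, "y": 0, "z": 0.172, "ax": 0, "ay": 0, "az": 0, "grip": 1},
], force=50)

```text
time: 40.75
tool_pos: [0.3809, -0.2467, 0.0031]
tcp_rot: [3.13, -0.246, 0.004]
wrist_force: [-1.3, 0.9, 6.7]
width: 0.453
grip_force: 49.3
```

Request:
step_arm([
  {"x": 0, "y": 0, "z": -0.08, "ax": 0, "ay": 0, "az": 0, "grip": 1},
  {"x": 0, "y": 0, "z": -0.16, "ax": 0, "ay": 0, "az": 0, "grip": 1},
  {"x": 0, "y": 0, "z": -0.228, "ax": 0, "ay": 0, "az": 0, "grip": 1},
  {"x": 0, "y": 0, "z": -0.228, "ax": 0, "ay": 0, "az": 0, "grip": 1},
  {"x": 0, "y": 0, "z": -0.228, "ax": 0, "ay": 0, "az": 0, "grip": 1},
])

```text
time: 41.25
tool_pos: [0.3798, -0.246, 0.1161]
tcp_rot: [3.131, -0.246, 0.003]
wrist_force: [0.3, 0.9, -3.5]
width: 0.453
grip_force: 50.9
```

Request:
step_arm([
  {"x": 0, "y": 0, "z": 0, "ax": 0, "ay": 0, "az": 0, "grip": 0.11},
  {"x": 0, "y": 0, "z": 0, "ax": 0, "ay": 0, "az": 0, "grip": 0.1},
  {"x": 0, "y": 0, "z": 0, "ax": 0, "ay": 0, "az": 0, "grip": 0.09},
  {"x": 0, "y": 0, "z": 0, "ax": 0, "ay": 0, "az": 0, "grip": 0.09},
])

```text
time: 41.65
tool_pos: [0.3791, -0.2454, 0.1143]
tcp_rot: [-3.131, 0.246, 0.002]
wrist_force: [0.8, -0.4, -2.1]
width: 0.458
grip_force: 27.7
```

Request:
step_arm([
  {"x": 0, "y": 0, "z": 0, "ax": 0, "ay": 0, "az": 0, "grip": 0.083},
  {"x": 0, "y": 0, "z": 0, "ax": 0, "ay": 0, "az": 0, "grip": 0.079},
  {"x": 0, "y": 0, "z": 0, "ax": 0, "ay": 0, "az": 0, "grip": 0.076},
  {"x": 0, "y": 0, "z": 0, "ax": 0, "ay": 0, "az": 0, "grip": 0.075},
  {"x": 0, "y": 0, "z": 0, "ax": 0, "ay": 0, "az": 0, "grip": 0.075},
  {"x": 0, "y": 0, "z": 0, "ax": 0, "ay": 0, "az": 0, "grip": 0.075},
  {"x": 0, "y": 0, "z": 0, "ax": 0, "ay": 0, "az": 0, "grip": 0.075},
  {"x": 0, "y": 0, "z": 0, "ax": 0, "ay": 0, "az": 0, "grip": 0.075},
  {"x": 0, "y": 0, "z": 0, "ax": 0, "ay": 0, "az": 0, "grip": 0.074},
  {"x": 0, "y": 0, "z": 0, "ax": 0, "ay": 0, "az": 0, "grip": 0.074},
  {"x": 0, "y": 0, "z": 0, "ax": 0, "ay": 0, "az": 0, "grip": 0.074},
  {"x": 0, "y": 0, "z": 0, "ax": 0, "ay": 0, "az": 0, "grip": 0.074},
])

```text
time: 42.85
tool_pos: [0.3795, -0.2458, 0.1153]
tcp_rot: [-3.132, 0.246, -0.0]
wrist_force: [-0.4, 0.0, -2.4]
width: 0.463
grip_force: 8.5
```

Run:
```python
from h import *
chain(); c=cam('side'); p=np.array(bot.read_state()['tool_pos']); u=proj(c,p)[0].astype(int)
cv2.imwrite('pics/p10.png',cv2.resize(c['img'][u[1]-45:u[1]+45,u[0]-60:u[0]+60,::-1],(400,300),interpolation=cv2.INTER_CUBIC))
```

```text
t 42.9 tcp [ 379.5 -245.8  115.3] yawY -99.0 tilt 0.0 q6 63.0 F [-0.4  0.  -2.4] w 39.4 g 8.5
```

View pics/p10.png

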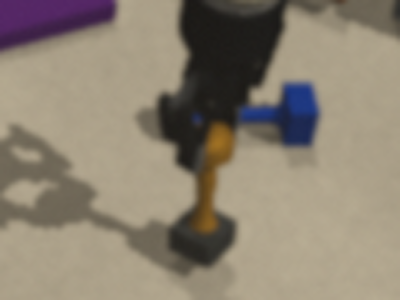

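Weight 2 hangs foot down, knob at (217,140) and foot at (203,238). Regrip, lift and carry.

Request:
step_arm([
  {"x": 0, "y": 0, "z": 0, "ax": 0, "ay": 0, "az": 0, "grip": 1},
  {"x": 0, "y": 0, "z": 0, "ax": 0, "ay": 0, "az": 0, "grip": 1},
  {"x": 0, "y": 0, "z": 0, "ax": 0, "ay": 0, "az": 0, "grip": 1},
  {"x": 0, "y": 0, "z": 0, "ax": 0, "ay": 0, "az": 0, "grip": 1},
  {"x": 0, "y": 0, "z": -0.08, "ax": 0, "ay": 0, "az": 0, "grip": 1},
  {"x": 0, "y": 0, "z": -0.16, "ax": 0, "ay": 0, "az": 0, "grip": 1},
  {"x": 0, "y": 0, "z": -0.24, "ax": 0, "ay": 0, "az": 0, "grip": 1},
  {"x": 0, "y": 0, "z": -0.32, "ax": 0, "ay": 0, "az": 0, "grip": 1},
  {"x": 0, "y": 0, "z": -0.36, "ax": 0, "ay": 0, "az": 0, "grip": 1},
  {"x": 0, "y": 0, "z": -0.36, "ax": 0, "ay": 0, "az": 0, "grip": 1},
  {"x": 0, "y": 0, "z": -0.36, "ax": 0, "ay": 0, "az": 0, "grip": 1},
], force=50)

```text
time: 44.0
tool_pos: [0.3793, -0.2456, 0.2947]
tcp_rot: [-3.132, 0.246, 0.0]
wrist_force: [0.2, -0.5, -3.7]
width: 0.448
grip_force: 52.0
```

Run:
```python
from h import *
chain([(440,-200,295,-69)],[(500,-140,295,-39)],[(554.8,-70,295,-9)],[(554.8,-25.3,285,-6.3)])
```

```text
t 44.0 tcp [ 379.3 -245.6  294.7] yawY -99.0 tilt 0.02 q6 63.0 F [ 0.2 -0.5 -3.7] w 38.1 g 52.0
(440, -200, 295, -69) xyz [ 0.106 -0.109 -0.001] turn [-0.  0. -1.] rows 3.5
--
(500, -140, 295, -39) xyz [ 0.155 -0.069  0.   ] turn [ 0.  0. -1.] rows 3.5
--
(554.8, -70, 295, -9) xyz [ 0.178 -0.003  0.   ] turn [ 0.  0. -1.] rows 3.5
--
(554.8, -25.3, 285, -6.3) xyz [ 0.088 -0.014  0.02 ] turn [ 0.    0.   -0.09] rows 0.9
--
```

Request:
step_arm([
  {"x": 0.05, "y": -0.05, "z": 0, "ax": 0, "ay": 0, "az": -0.4, "grip": 1},
  {"x": 0.106, "y": -0.109, "z": 0, "ax": 0, "ay": 0, "az": -1, "grip": 1},
  {"x": 0.106, "y": -0.109, "z": 0, "ax": 0, "ay": 0, "az": -1, "grip": 1},
  {"x": 0.106, "y": -0.109, "z": 0, "ax": 0, "ay": 0, "az": -1, "grip": 1},
  {"x": 0.106, "y": -0.109, "z": 0, "ax": 0, "ay": 0, "az": -1, "grip": 1},
])

```text
time: 44.5
tool_pos: [0.4393, -0.1992, 0.292]
tcp_rot: [-3.085, -0.573, 0.007]
wrist_force: [-0.5, 0.6, -3.9]
width: 0.452
grip_force: 52.1
```

Request:
step_arm([
  {"x": 0.155, "y": -0.069, "z": 0, "ax": 0, "ay": 0, "az": -1, "grip": 1},
  {"x": 0.155, "y": -0.069, "z": 0, "ax": 0, "ay": 0, "az": -1, "grip": 1},
  {"x": 0.155, "y": -0.069, "z": 0, "ax": 0, "ay": 0, "az": -1, "grip": 1},
  {"x": 0.155, "y": -0.069, "z": 0, "ax": 0, "ay": 0, "az": -1, "grip": 1},
  {"x": 0.155, "y": -0.069, "z": 0, "ax": 0, "ay": 0, "az": -1, "grip": 1},
])

```text
time: 45.0
tool_pos: [0.4995, -0.1399, 0.2932]
tcp_rot: [-2.834, -1.349, 0.004]
wrist_force: [0.3, -0.3, -3.0]
width: 0.448
grip_force: 52.1
```

Request:
step_arm([
  {"x": 0.178, "y": -0.003, "z": 0, "ax": 0, "ay": 0, "az": -1, "grip": 1},
  {"x": 0.178, "y": -0.003, "z": 0, "ax": 0, "ay": 0, "az": -1, "grip": 1},
  {"x": 0.178, "y": -0.003, "z": 0, "ax": 0, "ay": 0, "az": -1, "grip": 1},
  {"x": 0.178, "y": -0.003, "z": 0, "ax": 0, "ay": 0, "az": -1, "grip": 1},
  {"x": 0.178, "y": -0.003, "z": 0, "ax": 0, "ay": 0, "az": -1, "grip": 1},
])

```text
time: 45.5
tool_pos: [0.5546, -0.0701, 0.2939]
tcp_rot: [-2.39, -2.036, 0.002]
wrist_force: [-0.2, -0.6, -3.6]
width: 0.449
grip_force: 52.0
```

Request:
step_arm([
  {"x": 0.04, "y": -0.007, "z": 0.01, "ax": 0, "ay": 0, "az": -0.09, "grip": 1},
  {"x": 0.088, "y": -0.014, "z": 0.02, "ax": 0, "ay": 0, "az": -0.09, "grip": 1},
  {"x": 0.088, "y": -0.014, "z": 0.02, "ax": 0, "ay": 0, "az": -0.09, "grip": 1},
  {"x": 0.088, "y": -0.014, "z": 0.02, "ax": 0, "ay": 0, "az": -0.09, "grip": 1},
])

```text
time: 45.9
tool_pos: [0.5546, -0.0258, 0.2846]
tcp_rot: [-2.342, -2.093, 0.002]
wrist_force: [-0.5, -0.5, -3.6]
width: 0.449
grip_force: 52.0
```

Run:
```python
from h import *
chain([(554.8,-25.3,226,-6.3)]); c=cam('side'); u=proj(c,[.56,.015,.19])[0].astype(int); o=u-[60,45]
im=cv2.resize(c['img'][o[1]:o[1]+90,o[0]:o[0]+120,::-1],(600,450),interpolation=cv2.INTER_CUBIC); cv2.imwrite('pics/p11.png',im)
k=np.array(bot.read_state()['tool_pos'])+[0,0,.013]; e=np.array([.11,.994,0]); n=np.array([.994,-.11,0])
for z in(-.086,-.112): print(((proj(c,[k+[0,0,z]+a*.02*e+b*.02*n for a,b in((1,1),(1,-1),(-1,-1),(-1,1))])-o+.5)*5).astype(int).tolist())
```

```text
t 45.9 tcp [554.6 -25.8 284.6] yawY -6.4 tilt 0.08 q6 1.0 F [-0.5 -0.5 -3.6] w 38.2 g 52.0
(554.8, -25.3, 226, -6.3) xyz [0.001 0.    0.117] turn [-0.002  0.001 -0.005] rows 1.2
--
[[303, 156], [368, 194], [421, 147], [356, 110]]
[[303, 193], [368, 231], [420, 184], [355, 147]]
```

View pics/p11.png

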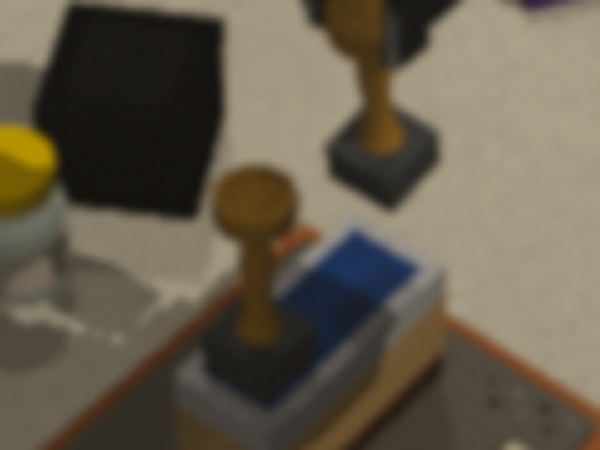

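Weight 1 stands at (260,330). Weight 2 hangs with its foot at (385,155), about 19 mm (some 10°) out of plumb towards the far end. I'll tilt the tool 10° to bring it plumb, then check with numbers.

Request:
step_arm([
  {"x": 0.003, "y": 0, "z": 0, "ax": 0, "ay": 0.16, "az": 0, "grip": 1},
  {"x": 0.006, "y": 0, "z": 0, "ax": 0, "ay": 0.33, "az": 0, "grip": 1},
  {"x": 0.006, "y": 0, "z": 0, "ax": 0, "ay": 0.33, "az": 0, "grip": 1},
  {"x": 0.006, "y": 0, "z": 0, "ax": 0, "ay": 0.33, "az": 0, "grip": 1},
])

```text
time: 46.35
tool_pos: [0.5554, -0.0242, 0.2852]
tcp_rot: [-2.254, -2.012, -0.192]
wrist_force: [0.3, 0.4, -3.0]
width: 0.446
grip_force: 52.0
```

```bash
cat > foot.py <<'E'
from h import *
s=bot.read_state(); R=Ro.from_rotvec(s['tcp_rot']).as_matrix(); k=np.array(s['tool_pos'])-.016*R[:,2]; print('knob',(k*1000).round(1),'z axis',R[:,2].round(3),'F',np.round(s['wrist_force'],1))
e=np.array([.11,.994,0]); n=np.array([.994,-.11,0])
for nm in('side','top'):
    c=cam(nm); C=proj(c,[k+[0,0,z]+a*.02*e+b*.02*n for a in(1,-1) for b in(1,-1) for z in(-.086,-.112)])
    f=blob(c,'dark',C.mean(0),15)
    if f is None: print(nm,'none'); continue
    d=lambda q:[q[q[:,0].argmin()].round(1).tolist(),q[q[:,1].argmax()].round(1).tolist(),q[q[:,0].argmax()].round(1).tolist()]
    print(nm,'pred L,bottom,R',d(C),'seen',d(f),'area',cv2.contourArea(f))
    m=masks(c['img'])['brass']; 
    for z in(-.08,-.06,-.04,-.02):
        u=proj(c,k+[0,0,z])[0]; r=int(round(u[1])); xs=np.where(m[r,int(u[0])-14:int(u[0])+15])[0]+int(u[0])-14; print('  stem row',r,'pred x',u[0].round(1),'seen',(xs.min(),xs.max()) if len(xs) else None)
E
python3 foot.py
```

```text
knob [555.1 -26.9 301. ] z axis [ 0.019  0.169 -0.985] F [ 0.3  0.4 -3. ]
side pred L,bottom,R [[311.2, 203.6], [324.3, 218.8], [334.8, 201.9]] seen [[313, 206], [322, 218], [333, 209]] area 191.5
  stem row 201 pred x 323.1 seen (np.int64(321), np.int64(326))
  stem row 195 pred x 323.1 seen (np.int64(322), np.int64(325))
  stem row 189 pred x 323.1 seen (np.int64(321), np.int64(326))
  stem row 183 pred x 323.2 seen (np.int64(320), np.int64(322))
top pred L,bottom,R [[316.5, 246.5], [331.4, 248.3], [332.8, 232.7]] seen [[310, 242], [324, 254], [339, 239]] area 467.0
  stem row 239 pred x 324.7 seen None
  stem row 239 pred x 324.7 seen None
  stem row 238 pred x 324.8 seen None
  stem row 238 pred x 324.8 seen None
```

The stem is plumb now: seen at columns 321–326 against a predicted 323. I'll lower it vertically.

Request:
step_arm([
  {"x": -0.009, "y": 0, "z": 0.052, "ax": 0, "ay": 0, "az": 0, "grip": 1},
  {"x": -0.018, "y": 0, "z": 0.102, "ax": 0, "ay": 0, "az": 0, "grip": 1},
  {"x": -0.018, "y": 0, "z": 0.102, "ax": 0, "ay": 0, "az": 0, "grip": 1},
  {"x": -0.018, "y": 0, "z": 0.102, "ax": 0, "ay": 0, "az": 0, "grip": 1},
])

```text
time: 46.85
tool_pos: [0.5552, -0.0221, 0.2334]
tcp_rot: [-2.248, -2.015, -0.193]
wrist_force: [0.7, 0.1, -2.8]
width: 0.448
grip_force: 52.0
```

Request:
step_arm([
  {"x": -0.001, "y": 0, "z": 0.006, "ax": 0, "ay": 0, "az": 0, "grip": 1},
  {"x": -0.002, "y": 0, "z": 0.01, "ax": 0, "ay": 0, "az": 0, "grip": 1},
  {"x": -0.002, "y": 0, "z": 0.01, "ax": 0, "ay": 0, "az": 0, "grip": 1},
])

```text
time: 47.15
tool_pos: [0.5559, -0.0229, 0.2292]
tcp_rot: [-2.25, -2.016, -0.196]
wrist_force: [-0.1, -0.5, -3.0]
width: 0.447
grip_force: 52.0
```

Request:
step_arm([
  {"x": -0.001, "y": 0, "z": 0.005, "ax": 0, "ay": 0, "az": 0, "grip": 1},
  {"x": -0.002, "y": 0, "z": 0.01, "ax": 0, "ay": 0, "az": 0, "grip": 1},
  {"x": -0.002, "y": 0, "z": 0.01, "ax": 0, "ay": 0, "az": 0, "grip": 1},
])

```text
time: 47.45
tool_pos: [0.5567, -0.0223, 0.2272]
tcp_rot: [-2.25, -2.016, -0.201]
wrist_force: [-3.4, 1.4, 10.5]
width: 0.448
grip_force: 53.3
```

```bash
python3 foot.py
```

```text
knob [556.4 -25.1 243. ] z axis [ 0.023  0.172 -0.985] F [-3.4  1.4 10.5]
side pred L,bottom,R [[310.7, 220.3], [323.3, 235.0], [333.5, 218.6]] seen [[310, 230], [322, 238], [332, 228]] area 283.0
  stem row 218 pred x 322.1 seen (np.int64(309), np.int64(325))
  stem row 212 pred x 322.1 seen (np.int64(308), np.int64(324))
  stem row 206 pred x 322.2 seen (np.int64(321), np.int64(325))
  stem row 201 pred x 322.2 seen (np.int64(318), np.int64(323))
top pred L,bottom,R [[316.0, 247.3], [330.3, 249.1], [331.7, 234.1]] seen [[309, 245], [323, 256], [338, 241]] area 454.5
  stem row 241 pred x 323.8 seen None
  stem row 240 pred x 323.9 seen None
  stem row 239 pred x 323.9 seen None
  stem row 239 pred x 324.0 seen None
```

Request:
step_arm([
  {"x": 0.001, "y": 0, "z": -0.004, "ax": 0, "ay": 0, "az": 0, "grip": 1},
  {"x": 0.001, "y": 0, "z": -0.004, "ax": 0, "ay": 0, "az": 0, "grip": 1},
  {"x": 0.001, "y": 0, "z": -0.004, "ax": 0, "ay": 0, "az": 0, "grip": 0.075},
  {"x": 0.001, "y": 0, "z": -0.004, "ax": 0, "ay": 0, "az": 0, "grip": 0.07},
  {"x": 0.001, "y": 0, "z": -0.004, "ax": 0, "ay": 0, "az": 0, "grip": 0.05},
  {"x": 0.001, "y": 0, "z": -0.004, "ax": 0, "ay": 0, "az": 0, "grip": 0.0},
  {"x": 0.001, "y": 0, "z": -0.004, "ax": 0, "ay": 0, "az": 0, "grip": -0.3},
  {"x": 0.001, "y": 0, "z": -0.004, "ax": 0, "ay": 0, "az": 0, "grip": -0.6},
  {"x": 0.001, "y": 0, "z": -0.004, "ax": 0, "ay": 0, "az": 0, "grip": -1},
  {"x": 0.001, "y": 0, "z": -0.004, "ax": 0, "ay": 0, "az": 0, "grip": -1},
])

```text
time: 48.55
tool_pos: [0.5554, -0.0228, 0.2252]
tcp_rot: [-2.25, -2.015, -0.195]
wrist_force: [0.3, 0.5, -0.4]
width: 1.003
grip_force: 0.0
```

Request:
step_arm([
  {"x": 0, "y": 0, "z": -0.04, "ax": 0, "ay": 0, "az": 0, "grip": -1},
  {"x": 0, "y": 0, "z": -0.1, "ax": 0, "ay": 0, "az": 0, "grip": -1},
  {"x": 0, "y": 0, "z": -0.18, "ax": 0, "ay": 0, "az": 0, "grip": -1},
  {"x": 0, "y": 0, "z": -0.2, "ax": 0, "ay": 0, "az": 0, "grip": -1},
])

```text
time: 48.95
tool_pos: [0.5557, -0.0407, 0.3291]
tcp_rot: [-2.254, -2.019, -0.202]
wrist_force: [-0.3, 0.0, 1.1]
width: 1.0
grip_force: 0.0
```

Request:
step_arm([
  {"x": -0.1, "y": 0, "z": 0, "ax": 0, "ay": 0, "az": 0, "grip": -1},
  {"x": -0.2, "y": 0, "z": 0, "ax": 0, "ay": 0, "az": 0, "grip": -1},
  {"x": -0.3, "y": 0, "z": -0.05, "ax": 0, "ay": 0, "az": 0, "grip": -1},
  {"x": -0.4, "y": 0, "z": -0.05, "ax": 0, "ay": 0, "az": 0, "grip": -1},
  {"x": -0.5, "y": 0, "z": -0.1, "ax": 0, "ay": 0, "az": 0, "grip": -1},
  {"x": -0.5, "y": 0, "z": -0.1, "ax": 0, "ay": 0, "az": 0, "grip": -1},
  {"x": -0.5, "y": 0, "z": -0.1, "ax": 0, "ay": 0, "az": 0, "grip": -1},
])

```text
time: 49.65
tool_pos: [0.5255, -0.295, 0.3299]
tcp_rot: [-2.253, -2.012, -0.195]
wrist_force: [0.2, 0.2, 0.5]
width: 0.999
grip_force: 0.0
```

Run:
```python
from h import *
chain(); e=np.array([.11,.994,0]); n=np.array([.994,-.11,0]); B=np.array([.5593,.0145,0])
for nm in('side','top'):
    c=cam(nm); m=masks(c['img'])['brass'].astype(np.uint8)
    for a in(.04,-.04):
        f0=B+a*e; C=proj(c,[f0+[0,0,z]+i*.02*e+j*.02*n for i in(1,-1) for j in(1,-1) for z in(.126,.152)])
        f=blob(c,'dark',C.mean(0),15); d=lambda q:[q[q[:,0].argmin()].round(1).tolist(),q[q[:,1].argmax()].round(1).tolist(),q[q[:,0].argmax()].round(1).tolist()]
        print(nm,a,'foot pred L,B,R',d(C),'seen',d(f) if f is not None else None)
        u=proj(c,f0+[0,0,.238])[0]; k=blob(c,'brass',u,14)
        if k is not None: print('   knob centre pred',u.round(1),'seen',(k.min(0)+k.max(0))/2, 'x,y range',k.min(0),k.max(0), 'cast',(cast(c,(k.min(0)+k.max(0))/2,.238)[0]*1000).round(1))
```

```text
t 49.6 tcp [ 525.5 -295.   329.9] yawY -6.5 tilt 9.91 q6 -31.0 F [0.2 0.2 0.5] w 84.9 g 0.0
side 0.04 foot pred L,B,R [[289.9, 241.1], [303.0, 256.1], [313.5, 246.2]] seen [[287, 243], [303, 256], [315, 240]]
   knob centre pred [300.8 215.6] seen [303.5 218.5] x,y range [294 208] [313 229] cast [553.6  58.4 238. ]
side -0.04 foot pred L,B,R [[311.2, 221.9], [323.8, 236.6], [334.0, 220.1]] seen [[310, 231], [317, 238], [332, 228]]
   knob centre pred [322.8 196.3] seen [322.  199.5] x,y range [315 189] [329 210] cast [550.8 -15.4 238. ]
top 0.04 foot pred L,B,R [[287.3, 245.6], [302.0, 247.3], [303.3, 233.3]] seen [[280, 239], [283, 248], [284, 229]]
   knob centre pred [293.4 236.5] seen [294.5 235.5] x,y range [287 228] [302 243] cast [566.1  51.4 238. ]
top -0.04 foot pred L,B,R [[316.1, 248.0], [330.3, 249.7], [331.7, 234.8]] seen [[312, 243], [315, 248], [329, 246]]
   knob centre pred [324.1 239. ] seen [323. 238.] x,y range [316 231] [330 245] cast [557.6 -22.5 238. ]
```

```bash
python3 -c "
from workcell import bot
print(bot.finish_job())"
```

```text
the job is handed in; nothing more can be done
None
```

I built the glue press and handed it in: both press boards (the third was absent) and the cover are pressed home on the base, and both weights stand upright on the cover, one towards each end. I had no pictures left after the second weight was set down, so its final stance was checked by camera measurement only, and I have not seen the judge's verdict.

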